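# Load dried sensor cassettes from a vacuum desiccator into a reader dock

### The job

The sensor cassettes are stored under vacuum in the desiccator: turn the red vent tap on the lid fully open before lifting the lid off, then stand the lid rim-down on the clear worktop, let go of it, and load every cassette (two or three) into a dock bay of its own by hooking the metal tongue under the bay's steel lip and swinging the other end down until it lies flat behind the blue spring catch. When all are in, put the lid back on the empty desiccator base, let go of it, and only then turn the tap fully shut. Do not disturb the timer, the beaker or the amber bottle.

Things in the scene. Friction and masses are not known exactly. Their poses are not given: they have to be found in the camera images.
- desiccator_seat (a point): centre of the floor of the desiccator's round grey base (fixed, 242 mm across), 12 mm above the worktop. Round the edge a rim stands 5 mm above this floor (inner diameter 230 mm); the lid's edge stands on the floor inside it. The cassettes stand on the floor under the lid, side by side, about 60 mm apart, tongues towards the robot.
- lid_handle (a point): grip point of the lid's black bar handle, on the lid's axis, 78 mm above the lid's lower edge; z up along the axis, x towards the vent tap. The bar is 60 mm long along x, 18 mm thick along y, from 68 to 92 mm above the lower edge, on two short posts. Lift the lid here.
- lid: loose clear domed lid, 218 mm across at its lower edge, flat top 50 mm above that edge, 0.3 to 0.6 kg; origin at the centre of its lower edge, axes as lid_handle. Suction is not simulated, but the lid must not be raised with the tap less than half open. The worktop to the robot's right, around x 0.48, y -0.36, is clear for parking it.
- tap_grip (a point): the red wing of the vent tap, on the tap's upright axis 78 mm from the lid's axis, 82 mm above the lid's lower edge (the wing spans 64 to 90 mm). Wing 44 mm long along this point's x, 9 mm thick along y, z up. Below it a round white housing, 24 mm in diameter, up to 62 mm above the lid's lower edge.
- tap (a joint): angle of the vent tap: 0 shut, 1.57 fully open (end stops). It opens counter-clockwise seen from above and stays where it is left (friction about 0.04 N m). The wing lies at 45 degrees to the line from handle to tap at both ends.
- dock: fixed grey dock with three bays 64 mm apart, 164 x 190 mm; origin at its underside. A catch is a blue plate with a sloping lead-in, in bay axes from x = +51 mm at 28 mm above the bay floor down to an edge at x = +43 mm, 10 mm above the floor. It yields in +x on a spring; pressing a cassette's tail down past it takes 3 to 8 N.
- bay_1 (a point): where a cassette's fin point is when seated in bay 1 (right-hand one); x from lip to catch (about away from the robot), y across, z up. The bay's floor is 32 mm below; from this point the front wall's face is at x = -70 mm, the steel lip's free edge at -60, the low end stops at +50. Lip 14 to 18 mm above the floor. Low guides leave 2 mm each side.
- bay_2 (a point): the same for bay 2, the middle one
- bay_3 (a point): the same for bay 3, the left-hand one
- cassette_1_fin (a point): centre of the black grip fin on cassette 1 (0.09 kg; may be absent), 32 mm above its underside. Fin 40 long, 10 thick, spanning 24 to 40 mm up. From this point: green body, 36 mm wide, 24 tall, x = -52 to +40 mm; metal tongue 8 mm thick at the bottom, x = -68 to -52; blue ledge 8 mm thick at the bottom, x = +40 to +48. Pick it up by the fin, across y.
- cassette_2_fin (a point): centre of the black grip fin on cassette 2 (0.09 kg; may be absent), 32 mm above its underside. Fin 40 long, 10 thick, spanning 24 to 40 mm up. From this point: green body, 36 mm wide, 24 tall, x = -52 to +40 mm; metal tongue 8 mm thick at the bottom, x = -68 to -52; blue ledge 8 mm thick at the bottom, x = +40 to +48. Pick it up by the fin, across y.
- cassette_3_fin (a point): centre of the black grip fin on cassette 3 (0.09 kg; may be absent), 32 mm above its underside. Fin 40 long, 10 thick, spanning 24 to 40 mm up. From this point: green body, 36 mm wide, 24 tall, x = -52 to +40 mm; metal tongue 8 mm thick at the bottom, x = -68 to -52; blue ledge 8 mm thick at the bottom, x = +40 to +48. Pick it up by the fin, across y.
- timer: white bench timer, 75 x 75 x 17 mm, behind on the right; bystander, origin at its underside
- beaker: clear plastic beaker, 64 mm across, 76 mm tall, behind the work; bystander, origin at its underside
- amber_bottle: small amber bottle with a black cap, 46 mm across, 88 mm tall, behind the work; bystander, origin at its underside

How it is judged:
By the outcome, as a careful person would: the job done as asked, in the order asked, and still so for the second after the job is handed in, with the robot touching nothing.
Of cassette_1, cassette_2, cassette_3 only 2 to 3 are there at a start; the rules pass over those that are not, and their reading is None.
At some moment in a run one of cassette_1, cassette_2, cassette_3 may be knocked a few centimetres aside while the robot is not near it.
Once in a run the grip may slacken for a moment while it holds something.
It also fails if it takes over 200 s, if anything falls off the work surface, if the arm or the gripper's body presses on something with over 40 N, if the wrist force passes 120 N, or if a joint passes its speed limit or range.

### The arm

A 6-joint arm with a two-finger parallel gripper is mounted at the origin on a cart in front of the work surface, level with it; the furniture and walls round the work are solid. World frame = base frame: x ahead of the robot, y to its left, z up, the work surface at z = 0. Lengths are in m, angles in degrees, forces in N, time in s.
With the tool pointing down it reaches from about 0.375 to 0.9 m from the base axis. Payload 3.1 kg.
Tool frame: the origin (TCP) lies at the very end of the fingers, on their centre line; the grasp point (between the pads) lies 19 mm behind it; z points along the fingers, y is the line along which they close (so a half turn about z gives the same grasp; the last joint's range is limited). The gripper opens to 87 mm and grips with 3 to 60 N. Pads are 19 mm wide; open, the fingers measure 117 mm over their backs; the gripper's body (75 mm by 190 mm) begins 51 mm behind the grasp point.
Start: joints at [-78.18, 30.224, 82.088, -0, 67.689, -10.227], TCP at [0.235, -0.579, 0.223] pointing down, gripper open.
Joint ranges: [-176.69, 176.69], [-43.24, 126.21], [12.49, 139.97], [-82, 262], [0, 151.66], [-163.58, 163.58]. Speed limits (degrees/s): [159.86, 159.86, 180, 180, 180, 180].

### API

Orientations are given as a 3x3 rotation matrix whose columns are the frame's x, y, z axes.
In Python, from rig import bot, imaging gives the robot as it stands.
- The arm moves only by the tool drive_tool, never from a script. Its argument "deltas" is text: rows parted by semicolons, each of 5 numbers parted by spaces: the finger opening in mm, from 0 to 87, then the shift along the world's x, y, z in mm, then the turn about the world's z in rad. In form: jaw dx dy dz twist; .... A call has 1 to 12 rows; each row is the pose to reach, as a shift and turn from the pose commanded when the call began; what a row does not reach only later rows make up. A row lasts 1/10 s, in which the tool goes at most 50 mm and 8.59 degrees, less where a joint would pass 70% of its speed; a pose out of reach is approached as far as the arm can. A call with a gripper value outside its range is refused whole. The fingers move at their own pace and stop on an object; the grip force is fixed at half the most. Time passes only in rows, so rows that repeat a pose let the fingers close. It gives the time, the measured TCP pose, the force, the opening and the grip force at its end, in the units of the state.
- bot.read_state(): the state, without advancing time (a new reading comes with each control period).
- imaging.capture(name): name is "side" or "top" or "wrist"; returns the picture (480x640x3 uint8, red, green, blue); there is no depth.
- imaging.camera_model(name): a dict with "fx", "fy", "cx", "cy" (pixels), "T" (4x4, takes a point from camera to world coordinates). Camera axes: x right, y down, z forward; pixel columns grow to the right and rows downward; lengths in m; the calibration is good to about 2 mm. A picture is of the moment at which its call begins: read the wrist's pose just before it. camera_model takes no time and is no camera call; for the wrist camera it gives the pose at the moment of the call.
- bot.hand_in(): hands the job in; it is judged then, once.
The state is a dict: "time_s": time; "joint_positions": joint angles; "qvel": joint speeds; "tau": joint torques, N m; "position": TCP position; "tcp_rot": TCP orientation; "force": force on the tool from outside, world axes, zero at the start; "moment": the same for the moment, N m; "opening": opening from 0.0 (shut) to 1.0 (fully open); "grasp_force": force on a finger pad.
Only numpy, scipy, OpenCV 4.12 (cv2) and the standard library are available. Lean on these libraries where they do the work, as an engineer would, in place of code of your own. Each camera call takes 0.05 s, during which the arm holds its last target. There are 200 camera calls.

## Working session

There is one attempt and no reset: what is moved stays moved. The work goes in short steps, Python scripts to look and compute and a tool call to move; the robot and the scene stay as the last step left them, time stands still between calls to the robot, and variables do not carry over. Pictures are saved under pics/ and viewed, at most 14 in all, crops included, and the job is handed in when it is done.

Besides the shell and the picture viewer there is one more tool, called after "Emit:" by a JSON object that holds its "api" and its "payload", one argument or row to a line. drive_tool: Moves the arm, as the interface text tells. Its arguments: {"type":"object","properties":{"deltas":{"type":"string"}},"required":["deltas"]}

```bash
mkdir -p pics; ls; python3 - <<'E'
from rig import bot, imaging
import cv2,numpy as np
s=bot.read_state(); print(s['time_s'],s['position'],s['tcp_rot'],s['opening'])
for n in('top','side'):
    im=imaging.capture(n); cv2.imwrite(f'pics/{n}0.png',im[...,::-1]); m=imaging.camera_model(n); print(n,m['fx'],m['cx'],m['cy'],np.round(m['T'],3).tolist())
E
```

```text
pics
0.0 [ 0.23449417 -0.57857662  0.22159094] [[ 9.26850741e-01  3.75429754e-01 -4.52345077e-04]
 [ 3.75429869e-01 -9.26848576e-01  2.03223061e-03]
 [ 3.43704447e-04 -2.05339830e-03 -9.99997833e-01]] 0.9969488198007688
top 451.0596842514103 318.6608096516542 247.28262154961467 [[-0.023, -0.993, 0.113, 0.523], [-0.999, 0.026, 0.033, 0.027], [-0.036, -0.112, -0.993, 1.009], [0.0, 0.0, 0.0, 1.0]]
side 573.6433614764958 320.6950025318406 236.58656918348424 [[-1.0, -0.013, 0.004, 0.614], [-0.01, 0.462, -0.887, 1.185], [0.01, -0.887, -0.462, 0.674], [0.0, 0.0, 0.0, 1.0]]
```

View pics/top0.png

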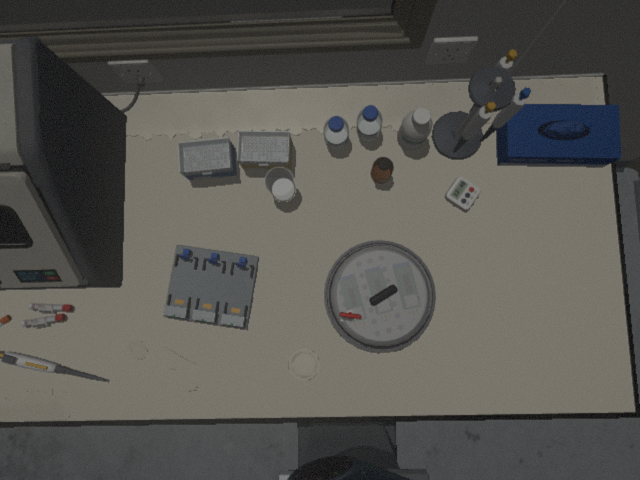

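View pics/side0.png

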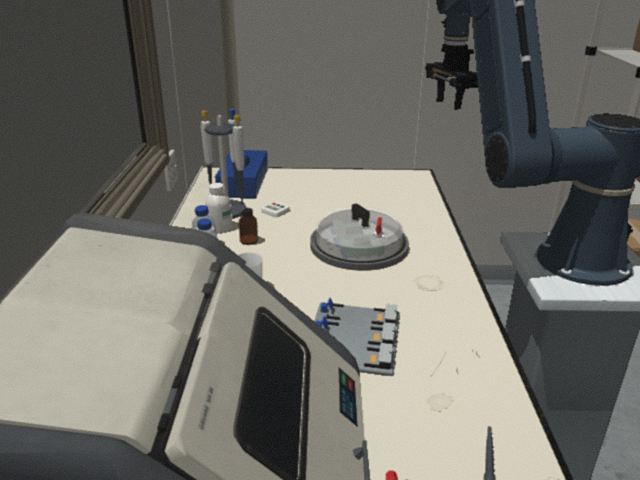

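The top view shows the dock around (211,287), with orange marks at the front and blue catches at the back. The lid is at (380,296), its black handle at (383,295) and the red wing at (349,316). Three cassettes show faintly under the lid. The bystanders are the timer (463,193), beaker (283,187) and bottle (382,170).

```bash
cat > h.py <<'E'
from rig import bot, imaging
import cv2,numpy as np
def ray(m,u,v):
    T=np.array(m['T']);d=T[:3,:3]@np.array([(u-m['cx'])/m['fx'],(v-m['cy'])/m['fy'],1]);return T[:3,3],d
def onz(m,u,v,z):
    o,d=ray(m,u,v);return (o+d*(z-o[2])/d[2])
def mask(im,col):
    h=cv2.cvtColor(im,cv2.COLOR_RGB2HSV)
    if col=='red': return cv2.inRange(h,(0,150,90),(6,255,255))|cv2.inRange(h,(174,150,90),(180,255,255))
    if col=='blue':return cv2.inRange(h,(105,120,60),(125,255,255))
    if col=='orange':return cv2.inRange(h,(10,130,110),(22,255,255))
    if col=='black':return cv2.inRange(h,(0,0,0),(180,255,45))
    if col=='green':return cv2.inRange(h,(40,50,40),(90,255,255))
def blobs(im,col,amin=20,roi=None):
    k=mask(im,col)
    if roi: 
        z=np.zeros_like(k);a,b,c,d=roi;z[b:d,a:c]=k[b:d,a:c];k=z
    cs=cv2.findContours(k,cv2.RETR_EXTERNAL,cv2.CHAIN_APPROX_NONE)[0]
    return [c for c in cs if cv2.contourArea(c)>=amin]
def plane_rect(m,c,z):
    """contour cast on plane z: centre(mm), size(mm), long-axis angle deg"""
    p=np.array([onz(m,u,v,z)[:2] for u,v in c[:,0]],np.float32)*1000
    (cx,cy),(w,h),_=r=cv2.minAreaRect(p)
    b=cv2.boxPoints(r);e=[b[1]-b[0],b[2]-b[1]];e=max(e,key=np.linalg.norm)
    return np.round([cx,cy],1),np.round([max(w,h),min(w,h)],1),round(np.degrees(np.arctan2(e[1],e[0]))%180,1)
E
python3 - <<'E'
from h import *
im=cv2.imread('pics/top0.png')[...,::-1].copy();m=imaging.camera_model('top')
for c in blobs(im,'red',10,(320,230,440,360)):print('red',plane_rect(m,c,.102))
for c in blobs(im,'black',30,(340,250,430,340)):print('hand',plane_rect(m,c,.104))
for col in('blue','orange'):
  for c in blobs(im,col,8,(150,230,270,340)):print(col,plane_rect(m,c,.04),cv2.boundingRect(c))
ms=imaging.camera_model('side');s=cv2.imread('pics/side0.png')[...,::-1].copy()
for c in blobs(s,'orange',5,(300,290,400,380)):print('s-or',cv2.boundingRect(c),c[:,0].mean(0))
print(onz(m,380,296,.017),onz(m,380,241,.017),onz(m,380,350,.017),onz(m,325,296,.017),onz(m,435,296,.017))
for p in[(177,246),(258,256),(246,328),(164,319)]:print(p,onz(m,*p,.02)) 
E
```

```text
red (array([488.5,  -3.3]), array([38.3,  4.9]), np.float32(81.7))
hand (array([527.7, -69. ]), array([58. , 15.1]), np.float32(119.4))
blue (array([611.6, 225.3]), array([9.7, 8.9]), np.float32(152.9)) (240, 258, 6, 5)
blue (array([618.9, 287.8]), array([14.3,  9.6]), np.float32(166.0)) (211, 253, 6, 8)
blue (array([632.6, 348.7]), array([9. , 8.8]), np.float32(88.5)) (184, 249, 5, 5)
s-or (371, 355, 5, 7) [373.         358.26666667]
s-or (374, 334, 5, 6) [376.33333333 336.33333333]
s-or (378, 315, 4, 5) [379.38461538 316.84615385]
[ 0.52543441 -0.07157851  0.017     ] [ 0.64600334 -0.07612456  0.017     ] [ 0.41018257 -0.06723293  0.017     ] [0.52815171 0.04811049 0.017     ] [ 0.5227403  -0.19024573  0.017     ]
(177, 246) [0.64658902 0.37574912 0.02      ]
(258, 256) [0.61946974 0.19415096 0.02      ]
(246, 328) [0.46284444 0.22155693 0.02      ]
(164, 319) [0.48599126 0.40251158 0.02      ]
```

Emit:
{"api": "drive_tool", "payload": {
  "deltas": "60 0 0 40 0; 60 254 540 60 0.94; 60 254 540 60 0.94; 60 254 540 60 0.94; 60 254 540 60 0.94; 60 254 540 60 0.94; 60 254 540 60 0.94; 60 254 540 60 0.94; 60 254 540 60 0.94; 60 254 540 60 0.94; 60 254 540 60 0.94; 60 254 540 60 0.94"
}}

```text
time_s: 1.3
position: [0.4689, -0.0798, 0.2809]
tcp_rot: [[0.244, 0.97, -0.0], [0.97, -0.244, 0.0], [-0.0, -0.0, -1.0]]
force: [0.5, -0.7, 0.1]
opening: 0.685
grasp_force: 0.0
```

Emit:
{"api": "drive_tool", "payload": {
  "deltas": "30 0 0 0 0; 30 0 0 0 0; 30 0 0 0 0;30 0 0 0 0;30 0 0 0 0"
}}

```text
time_s: 1.8
position: [0.4682, -0.0832, 0.2809]
tcp_rot: [[0.246, 0.969, -0.0], [0.969, -0.246, 0.0], [-0.0, -0.0, -1.0]]
force: [-0.2, 0.3, -0.3]
opening: 0.371
grasp_force: 0.0
```

```bash
cat > w.py <<'E'
from h import *
import sys
def wrist(name):
    m=imaging.camera_model('wrist');im=imaging.capture('wrist');cv2.imwrite(f'pics/{name}.png',im[...,::-1])
    return m,im
E
python3 - <<'E'
from w import *
s=bot.read_state();print(s['time_s'],s['position'],s['tcp_rot'][:,0],s['joint_positions'])
m,im=wrist('w1');print(np.round(m['T'],3).tolist(),m['fx'])
for c in blobs(im,'red',50):print('red',plane_rect(m,c,.102),cv2.boundingRect(c))
for c in blobs(im,'black',500):print('hand',plane_rect(m,c,.104),cv2.boundingRect(c))
E
```

```text
1.8 [ 0.46816755 -0.0832405   0.28085661] [ 2.46210750e-01  9.69216313e-01 -7.36156935e-05] [-2.35762983e+01  1.43773339e+01  9.85116229e+01 -8.00637406e-03
  6.71299428e+01 -9.31978814e+00]
[[0.969, -0.238, -0.066, 0.485], [-0.247, -0.935, -0.253, -0.014], [-0.002, 0.262, -0.965, 0.444], [0.0, 0.0, 0.0, 1.0]] 407.50163541893795
red (array([486.8,  -1.4]), array([42.1, 10.4]), np.float32(75.4)) (309, 80, 14, 56)
hand (array([ 413.1, -283.7]), array([650.1, 149.1]), np.float32(165.9)) (0, 350, 640, 130)
hand (array([ 562. , -206.7]), array([197.4,  99.4]), np.float32(15.0)) (365, 279, 209, 107)
hand (array([ 501.9, -168.6]), array([38.4, 36.7]), np.float32(165.3)) (356, 273, 43, 39)
hand (array([ 395.8, -141.7]), array([38.4, 36.7]), np.float32(166.1)) (236, 273, 43, 39)
hand (array([ 303.4, -109.4]), array([141.3,  95. ]), np.float32(149.6)) (61, 230, 166, 118)
```

View pics/w1.png

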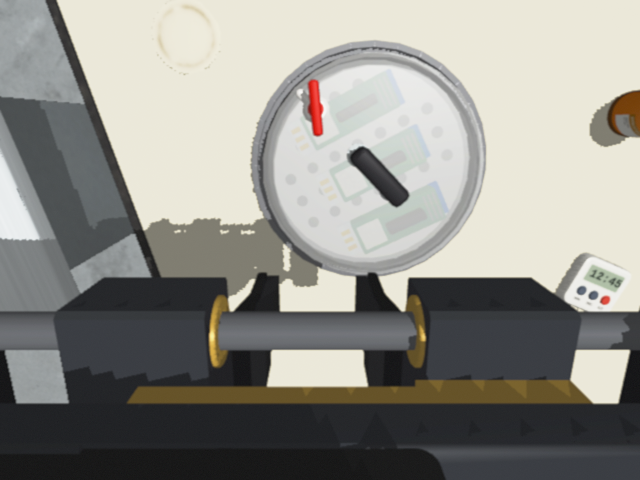

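The red wing is at (315,108), giving (487,-1) mm and 75.4°, 42 x 10 mm as specified. The handle is at (380,177), and three cassettes are visible under the lid with tongues towards the robot.

Emit:
{"api": "drive_tool", "payload": {
  "deltas": "30 19 82 -100 0; 30 19 82 -100 0; 30 19 82 -100 0; 30 19 82 -100 0; 30 19 82 -150 0; 30 19 82 -201 0;  30 19 82 -201 0;  30 19 82 -201 0;0 19 82 -201 0;0 19 82 -201 0;0 19 82 -201 0;0 19 82 -201 0"
}}

```text
time_s: 3.05
position: [0.488, -0.0, 0.082]
tcp_rot: [[0.243, 0.97, 0.002], [0.97, -0.243, -0.001], [-0.0, 0.003, -1.0]]
force: [-1.5, -0.6, 10.6]
opening: 0.101
grasp_force: 29.9
```

Emit:
{"api": "drive_tool", "payload": {
  "deltas": "0 0 0 1 0.15;0 0 0 1 0.3;0 0 0 1 0.45;0 0 0 1 0.6;0 0 0 1 0.75;0 0 0 1 0.9;0 0 0 1 1.05;0 0 0 1 1.2;0 0 0 1 1.35;0 0 0 1 1.5;0 0 0 1 1.6;0 0 0 1 1.6"
}}

```text
time_s: 4.25
position: [0.4873, -0.0003, 0.0821]
tcp_rot: [[-0.977, 0.215, 0.0], [0.215, 0.977, -0.001], [-0.001, -0.001, -1.0]]
force: [-3.4, -1.7, 6.0]
opening: 0.102
grasp_force: 30.0
```

Emit:
{"api": "drive_tool", "payload": {
  "deltas": "0 0 0 0 0;0 0 0 0 0"
}}

```text
time_s: 4.45
position: [0.4873, -0.0003, 0.0821]
tcp_rot: [[-0.976, 0.216, 0.0], [0.216, 0.976, -0.001], [-0.0, -0.001, -1.0]]
force: [-3.5, -3.5, 7.5]
opening: 0.1
grasp_force: 30.0
```

Emit:
{"api": "drive_tool", "payload": {
  "deltas": "30 0 0 0 0;30 0 0 0 0;30 0 0 0 0;30 0 0 50 0;30 0 0 100 0;50 60 -100 200 -0.83;50 105 -180 200 -0.83;50 105 -180 200 -0.83;50 105 -180 200 -0.83;50 105 -180 200 -0.83;50 105 -180 200 -0.83;50 105 -180 200 -0.83"
}}

```text
time_s: 5.65
position: [0.5929, -0.1807, 0.2807]
tcp_rot: [[-0.499, 0.867, 0.0], [0.867, 0.499, 0.0], [0.0, 0.0, -1.0]]
force: [0.1, 0.7, -0.1]
opening: 0.572
grasp_force: 0.0
```

```bash
python3 - <<'E'
from w import *
s=bot.read_state();print(s['time_s'],s['position'],s['tcp_rot'][:,0])
m,im=wrist('w2')
for c in blobs(im,'red',50):print('red',plane_rect(m,c,.102),cv2.boundingRect(c))
h=cv2.cvtColor(im,cv2.COLOR_RGB2HSV)
k=cv2.inRange(h,(0,0,0),(180,255,75))
for c in cv2.findContours(k,cv2.RETR_EXTERNAL,cv2.CHAIN_APPROX_NONE)[0]:
  if cv2.contourArea(c)>400:print('hand',plane_rect(m,c,.104),cv2.boundingRect(c))
E
```

```text
5.65 [ 0.59290148 -0.1807008   0.28071288] [-4.98967093e-01  8.66620900e-01  2.35146656e-04]
hand (array([ 815.3, -188.2]), array([252.2, 119.8]), np.float32(26.4)) (384, 277, 256, 123)
hand (array([ 678. , -325.6]), array([658.5, 225.7]), np.float32(30.0)) (0, 273, 640, 207)
hand (array([776.6, -86.4]), array([47.9, 37.2]), np.float32(10.6)) (525, 195, 60, 48)
hand (array([ 538. , -168.3]), array([59.5, 12.1]), np.float32(2.9)) (234, 146, 67, 38)
hand (array([530.3, -67.5]), array([59.3, 16.6]), np.float32(123.0)) (309, 4, 24, 85)
hand (array([ 330.3, -192.2]), array([98.2,  7.8]), np.float32(90.0)) (0, 0, 44, 119)
```

View pics/w2.png

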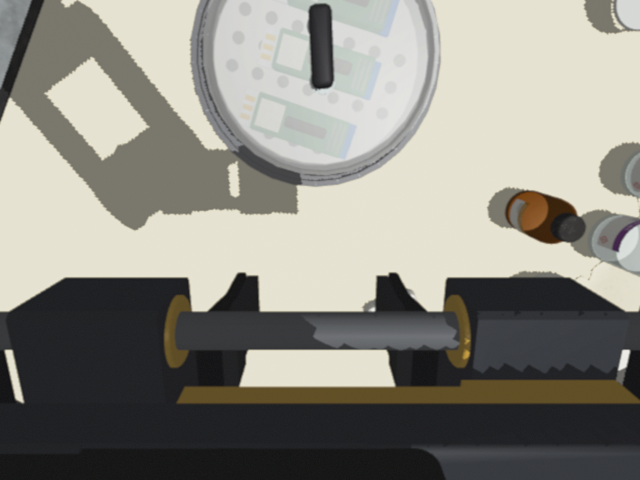

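The handle is at (320,46), giving (530,-68) mm, 123°, 59 x 17 mm. The wing is out of view, so I'll check its angle with the top camera.

```bash
python3 - <<'E'
from h import *
im=imaging.capture('top');cv2.imwrite('pics/top1.png',im[...,::-1]);m=imaging.camera_model('top')
for c in blobs(im,'red',8,(310,230,450,370)):print('red',plane_rect(m,c,.102),cv2.boundingRect(c))
E
```

```text
red (array([490. ,  -1.3]), array([38.2,  6.4]), np.float32(170.1)) (347, 305, 6, 20)
```

Emit:
{"api": "drive_tool", "payload": {
  "deltas": "50 -63 113 -100 0.045;50 -63 113 -100 0.045;50 -63 113 -100 0.045;50 -63 113 -100 0.045;50 -63 113 -150 0.045;50 -63 113 -197 0.045;50 -63 113 -197 0.045;0 -63 113 -197 0.045;0 -63 113 -197 0.045;0 -63 113 -197 0.045;0 -63 113 -197 0.045;0 -63 113 -197 0.045"
}}

```text
time_s: 6.95
position: [0.5308, -0.0671, 0.0857]
tcp_rot: [[-0.538, 0.843, 0.004], [0.843, 0.538, -0.001], [-0.003, 0.003, -1.0]]
force: [3.1, 3.4, 2.1]
opening: 0.208
grasp_force: 3.9
```

Emit:
{"api": "drive_tool", "payload": {
  "deltas": "0 0 0 0 0;0 0 0 0 0;0 0 0 10 0;0 0 0 30 0;0 0 0 50 0;0 0 0 70 0;0 0 0 70 0"
}}

```text
time_s: 7.65
position: [0.5308, -0.0673, 0.1561]
tcp_rot: [[-0.539, 0.842, 0.004], [0.842, 0.539, -0.002], [-0.004, 0.003, -1.0]]
force: [0.1, 0.9, -6.3]
opening: 0.205
grasp_force: 30.0
```

Emit:
{"api": "drive_tool", "payload": {
  "deltas": "0 -5 -20 0 0;0 -8 -45 0 0;0 -12 -75 0 0;0 -17 -105 0 0;0 -22 -135 0 0;0 -27 -165 0 0;0 -32 -195 0 0;0 -37 -225 0 0;0 -42 -255 0 0;0 -47 -280 0 0;0 -50 -293 0 0;0 -50 -293 0 0"
}}

```text
time_s: 8.85
position: [0.4791, -0.3614, 0.1536]
tcp_rot: [[-0.537, 0.844, 0.0], [0.844, 0.537, -0.0], [-0.0, -0.0, -1.0]]
force: [-0.3, 0.8, 0.7]
opening: 0.007
grasp_force: 0.0
```

The grip slackened and the lid dropped, so I'll look.

```bash
python3 - <<'E'
from h import *
for n in('top','side'):
    im=imaging.capture(n);cv2.imwrite(f'pics/{n}2.png',im[...,::-1])
a=cv2.imread('pics/top2.png')[150:400,250:640];b=cv2.imread('pics/side2.png')[130:330,250:550]
cv2.imwrite('pics/c2.png',np.vstack([cv2.resize(a,(546,350)),cv2.resize(b,(546,246))[:246]]))
E
```

```text
(no output)
```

View pics/c2.png

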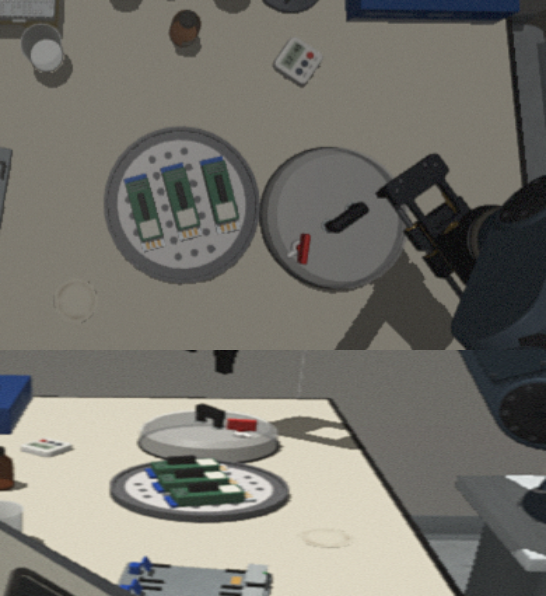

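The lid landed rim-down on the worktop just right of the base, with its handle near crop (347,217). The three cassettes are uncovered and undisturbed. I'll measure the lid and shift it to the clear spot.

```bash
python3 - <<'E'
from h import *
im=cv2.imread('pics/top2.png')[...,::-1].copy();m=imaging.camera_model('top')
for c in blobs(im,'red',8,(430,290,500,350)):print('red',plane_rect(m,c,.090),cv2.boundingRect(c))
for c in blobs(im,'black',30,(470,280,518,325)):print('hand',plane_rect(m,c,.092),cv2.boundingRect(c))
ms=imaging.camera_model('side');s=cv2.imread('pics/side2.png')[...,::-1].copy()
for c in blobs(s,'black',20,(340,145,400,200)):
  b=cv2.boundingRect(c);print(b,plane_rect(ms,c,.08))
  # height: ray side vs vertical line of top handle centre
E
```

```text
red (array([ 459.2, -236.1]), array([38.3,  6.9]), np.float32(168.5)) (465, 318, 6, 20)
hand (array([ 501.9, -295.7]), array([64.7, 20.6]), np.float32(123.3)) (482, 295, 31, 21)
(358, 175, 15, 18) (array([ 500. , -275.2]), array([121.3,  38.8]), np.float32(87.2))
(369, 145, 9, 5) (array([ 456.2, -584. ]), array([41.3, 25.9]), np.float32(86.3))
```

Emit:
{"api": "drive_tool", "payload": {
  "deltas": "50 23 61 0 0;50 23 61 0 0;50 23 61 0 0;50 23 61 0 0;50 23 61 -40 0;50 23 61 -82 0;50 23 61 -82 0;0 23 61 -82 0;0 23 61 -82 0;0 23 61 -82 0;0 23 61 -82 0;0 23 61 -82 0"
}}

```text
time_s: 10.15
position: [0.5024, -0.3, 0.0735]
tcp_rot: [[-0.54, 0.842, 0.0], [0.842, 0.54, -0.003], [-0.002, -0.001, -1.0]]
force: [-2.8, -2.3, 5.1]
opening: 0.206
grasp_force: 10.0
```

Emit:
{"api": "drive_tool", "payload": {
  "deltas": "0 0 0 0 0;0 0 0 0 0;0 0 0 10 0;0 0 0 14 0;0 -4 -12 14 0;0 -10 -30 14 0;0 -16 -48 14 0;0 -20 -60 14 0;0 -20 -60 14 0;0 -20 -60 4 0;0 -20 -60 0 0;0 -20 -60 0 0"
}}

```text
time_s: 11.35
position: [0.4824, -0.3589, 0.0734]
tcp_rot: [[-0.54, 0.841, -0.001], [0.841, 0.54, -0.001], [-0.001, -0.001, -1.0]]
force: [-4.3, -0.2, 6.7]
opening: 0.201
grasp_force: 30.0
```

Emit:
{"api": "drive_tool", "payload": {
  "deltas": "50 0 0 0 0;50 0 0 0 0;50 0 0 0 0;50 0 0 0 0;50 0 0 50 0;50 0 0 100 0;50 0 0 150 0;50 0 0 200 0;40 -50 100 210 -0.5;40 -80 200 210 -1;40 -80 290 210 -1.5;40 -80 290 210 -2.13"
}}

```text
time_s: 12.55
position: [0.4222, -0.1679, 0.2801]
tcp_rot: [[0.038, 0.999, 0.001], [0.999, -0.038, 0.0], [0.0, 0.0, -1.0]]
force: [1.3, -0.2, 0.5]
opening: 0.46
grasp_force: 0.0
```

Emit:
{"api": "drive_tool", "payload": {
  "deltas": "40 0 150 0 -1.0;40 0 150 0 -1.0;40 0 150 0 -1.0;40 0 150 0 -1.0;40 0 150 0 -1.0;40 0 150 0 -1.0;40 0 150 0 -1.0;40 0 150 0 -1.0"
}}

```text
time_s: 13.35
position: [0.423, -0.0194, 0.2799]
tcp_rot: [[0.857, 0.515, -0.0], [0.515, -0.857, 0.0], [-0.0, -0.0, -1.0]]
force: [1.0, 1.0, -0.1]
opening: 0.46
grasp_force: 0.0
```

Emit:
{"api": "drive_tool", "payload": {
  "deltas": "40 -10 -50 0 -0.54;40 -10 -50 0 -0.54;40 -10 -50 0 -0.54;40 -10 -50 0 -0.54;40 -10 -50 0 -0.54"
}}

```text
time_s: 13.85
position: [0.413, -0.0699, 0.2799]
tcp_rot: [[1.0, 0.003, -0.0], [0.003, -1.0, 0.0], [-0.0, -0.0, -1.0]]
force: [0.1, 0.9, -0.0]
opening: 0.46
grasp_force: 0.0
```

```bash
python3 - <<'E'
from w import *
s=bot.read_state();print(s['time_s'],s['position'],s['tcp_rot'][:,0],s['joint_positions'])
m,im=wrist('w3')
E
```

```text
13.85 [ 0.41296233 -0.06990396  0.27992221] [ 9.99996041e-01  2.80784646e-03 -1.83666906e-04] [-2.49793059e+01  9.49366027e+00  1.05471457e+02  5.18468002e-03
  6.50487136e+01  6.48576293e+01]
```

View pics/w3.png

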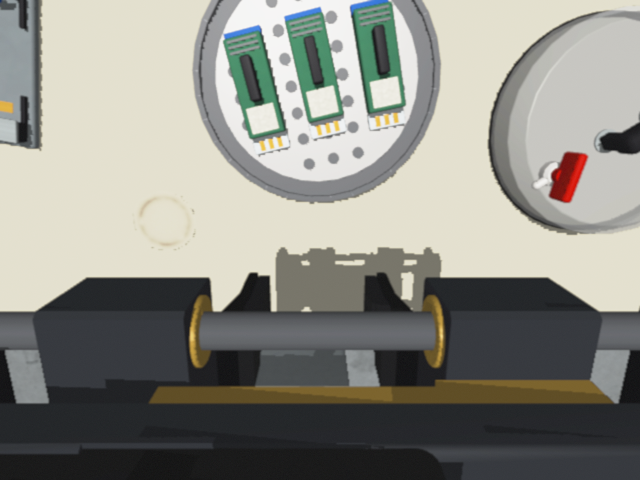

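Emit:
{"api": "drive_tool", "payload": {
  "deltas": "40 10 150 0 0;40 20 300 0 0;40 20 370 0 0;40 20 370 0 0;40 20 370 0 0;40 20 370 0 0;40 20 370 0 0;40 20 370 0 0;40 20 370 0 0;40 20 370 0 0;40 20 370 0 0"
}}

```text
time_s: 15.0
position: [0.4328, 0.2991, 0.2798]
tcp_rot: [[1.0, 0.001, -0.001], [0.001, -1.0, -0.001], [-0.001, 0.001, -1.0]]
force: [-0.3, -0.2, -0.8]
opening: 0.462
grasp_force: 0.0
```

```bash
python3 - <<'E'
from w import *
s=bot.read_state();print(s['time_s'],s['position'],s['tcp_rot'][:,0],s['joint_positions'])
m,im=wrist('w4')
np.save('w4.npy',m['T'])
E
```

```text
15.0 [0.43279029 0.29909173 0.27980253] [ 9.99999296e-01  8.26137963e-04 -8.52040815e-04] [ 2.24833231e+01  1.87444570e+01  9.20537648e+01 -2.95325535e-02
  6.92660013e+01  1.12446438e+02]
```

View pics/w4.png

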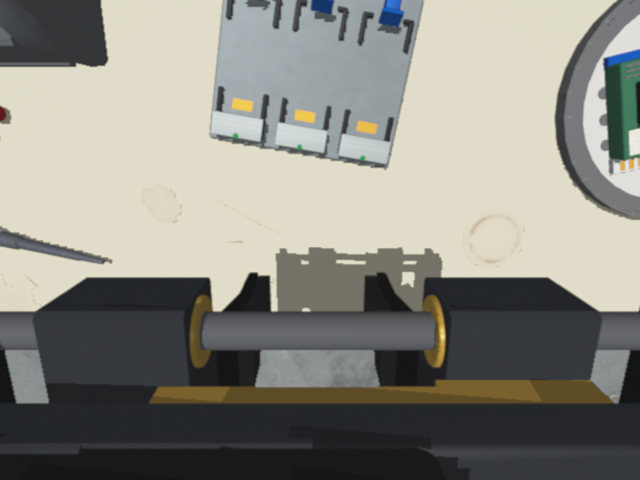

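In w3 the three cassette fins are at (250,78), (313,62) and (380,48), with tongues towards the robot. In w4 the dock's orange floor marks are at (242,105), (305,117) and (367,127), the grey front walls just below them, and the blue catches at the top edge. A second view will give heights.

Emit:
{"api": "drive_tool", "payload": {
  "deltas": "40 -70 0 40 0;40 -70 0 40 0;40 -70 0 40 0;40 -70 0 40 0;40 -70 0 40 0"
}}

```text
time_s: 15.55
position: [0.364, 0.2996, 0.3198]
tcp_rot: [[1.0, -0.001, 0.0], [-0.001, -1.0, -0.0], [0.0, 0.0, -1.0]]
force: [0.3, -0.1, 0.1]
opening: 0.46
grasp_force: 0.0
```

```bash
python3 - <<'E'
from w import *
s=bot.read_state();print(s['time_s'],s['position'],s['tcp_rot'][:,0])
m5,im5=wrist('w5');np.save('w5.npy',m5['T'])
m4=dict(m5);m4['T']=np.load('w4.npy');im4=cv2.imread('pics/w4.png')[...,::-1].copy()
def cen(im,col,amin,roi):
    out=[]
    for c in blobs(im,col,amin,roi):
        M=cv2.moments(c);out.append((M['m10']/M['m00'],M['m01']/M['m00']))
    return sorted(out)
def tri(a,b):
    o1,d1=ray(m4,*a);o2,d2=ray(m5,*b)
    A=np.stack([d1,-d2],1);t=np.linalg.lstsq(A,o2-o1,rcond=None)[0]
    p,q=o1+d1*t[0],o2+d2*t[1];return np.round((p+q)*500,1),round(np.linalg.norm(p-q)*1000,1)
roi=(130,0,450,270)
for col,am in(('orange',30),('green',3)):
    A,B=cen(im4,col,am,roi),cen(im5,col,am,roi);print(col,np.round(A,0).tolist(),np.round(B,0).tolist())
    if len(A)==len(B):
        for a,b in zip(A,B):print(tri(a,b))
print('blue',[cv2.boundingRect(c) for c in blobs(im5,'blue',10,roi)])
im=im5[:280,120:460];cv2.imwrite('pics/w5c.png',cv2.resize(im,None,fx=2.1,fy=2.1,interpolation=cv2.INTER_CUBIC)[...,::-1])
E
```

```text
15.55 [0.36395632 0.29960766 0.31983895] [ 9.99999677e-01 -6.46549262e-04  4.78460891e-04]
orange [[366.0, 127.0]] []
green [[235.0, 136.0], [299.0, 147.0], [362.0, 158.0]] [[240.0, 67.0], [300.0, 78.0], [360.0, 89.0]]
(array([492.2, 380. ,  29.3]), np.float64(0.0))
(array([481.2, 316.9,  28.5]), np.float64(0.1))
(array([470.3, 254.1,  30.5]), np.float64(0.1))
blue []
```

View pics/w5c.png

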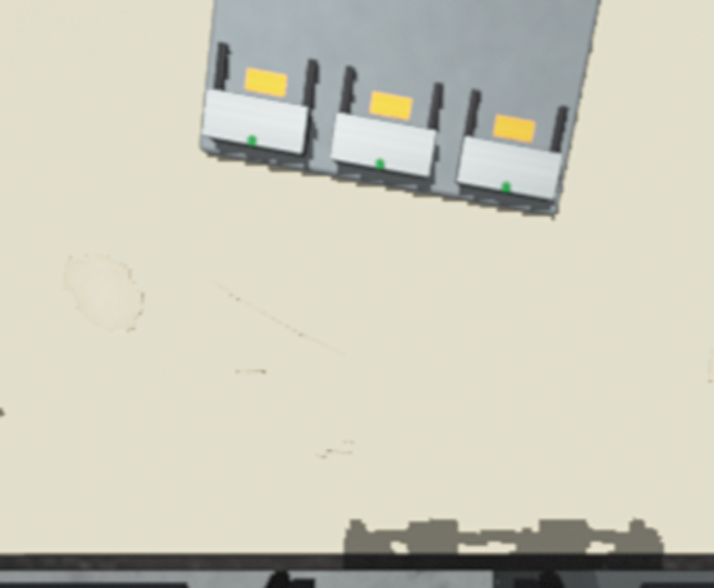

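The crop shows three whitish lip plates with green dots at crop (252,140), (380,164) and (506,187), orange marks on the floor behind them and black guides at the sides. The dots triangulate 64 mm apart at z ≈ 29 mm.

Emit:
{"api": "drive_tool", "payload": {
  "deltas": "40 136 0 -40 0;40 136 0 -40 0;40 136 0 -40 0;40 136 0 -40 0;40 136 0 -40 0;40 136 0 -40 0"
}}

```text
time_s: 16.2
position: [0.4983, 0.3, 0.2795]
tcp_rot: [[1.0, 0.0, -0.002], [0.0, -1.0, -0.0], [-0.002, 0.0, -1.0]]
force: [0.0, -0.3, -0.2]
opening: 0.459
grasp_force: 0.0
```

```bash
python3 - <<'E'
from w import *
s=bot.read_state();print(s['time_s'],s['position'],s['tcp_rot'][:,0])
m6,im6=wrist('w6')
def lips(m,im,roi,z):
    h=cv2.cvtColor(im,cv2.COLOR_RGB2HSV);k=cv2.inRange(h,(0,0,165),(180,30,255))
    q=np.zeros_like(k);a,b,c,d=roi;q[b:d,a:c]=k[b:d,a:c]
    for c in sorted(cv2.findContours(q,cv2.RETR_EXTERNAL,cv2.CHAIN_APPROX_NONE)[0],key=lambda c:c[0,0,0]):
        if 300<cv2.contourArea(c)<5000:print('lip',plane_rect(m,c,z),cv2.boundingRect(c))
m4=dict(m6);m4['T']=np.load('w4.npy');im4=cv2.imread('pics/w4.png')[...,::-1].copy()
lips(m4,im4,(205,95,410,175),.029)
m5=dict(m6);m5['T']=np.load('w5.npy');im5=cv2.imread('pics/w5.png')[...,::-1].copy()
lips(m5,im5,(205,25,410,110),.029)
cv2.imwrite('pics/w6c.png',cv2.resize(im6[:300,120:480],None,fx=2,fy=2,interpolation=cv2.INTER_CUBIC)[...,::-1])
for c in blobs(im6,'blue',30,(150,0,460,300)):print('blue',plane_rect(m6,c,.038),cv2.boundingRect(c))
# fins from w3: assume w3 pose yaw0 at (413,-69.9,279.9): relative transform
T=m6['T'].copy();T[:3,3]+=np.array([.41296,-.0699,.27992])-s['position']
m3=dict(m6);m3['T']=T;im3=cv2.imread('pics/w3.png')[...,::-1].copy()
h=cv2.cvtColor(im3,cv2.COLOR_RGB2HSV);k=cv2.inRange(h,(0,0,0),(180,255,60));k[150:]=0;k[:,:200]=0;k[:,435:]=0
for c in cv2.findContours(k,cv2.RETR_EXTERNAL,cv2.CHAIN_APPROX_NONE)[0]:
  if cv2.contourArea(c)>150:print('fin',plane_rect(m3,c,.052),cv2.boundingRect(c))
for c in blobs(im3,'green',300,(200,0,435,150)):print('body',plane_rect(m3,c,.036),cv2.boundingRect(c))
E
```

```text
16.2 [0.49834487 0.29995868 0.27946836] [ 9.99998169e-01  4.19391176e-04 -1.86733130e-03]
lip (array([503.7, 308.3]), array([82.6, 52.9]), np.float32(90.0)) (266, 95, 85, 57)
lip (array([480.2, 252. ]), array([49.4, 22. ]), np.float32(80.3)) (338, 134, 53, 30)
blue (array([603.3, 231.4]), array([23.2, 20. ]), np.float32(170.3)) (378, 72, 23, 28)
blue (array([614.1, 293.9]), array([23. , 18.9]), np.float32(169.3)) (313, 60, 21, 28)
blue (array([624.8, 357.1]), array([23.4, 20. ]), np.float32(174.0)) (244, 47, 23, 29)
fin (array([ 545.6, -126. ]), array([39.6, 10.5]), np.float32(11.3)) (372, 26, 17, 50)
body (array([517.4, -11.1]), array([91. , 36.3]), np.float32(13.4)) (224, 31, 61, 108)
body (array([532.7, -68.2]), array([91. , 34.7]), np.float32(13.2)) (286, 12, 57, 111)
body (array([ 541.1, -127.4]), array([91. , 36.5]), np.float32(11.4)) (352, 2, 53, 111)
```

View pics/w6c.png

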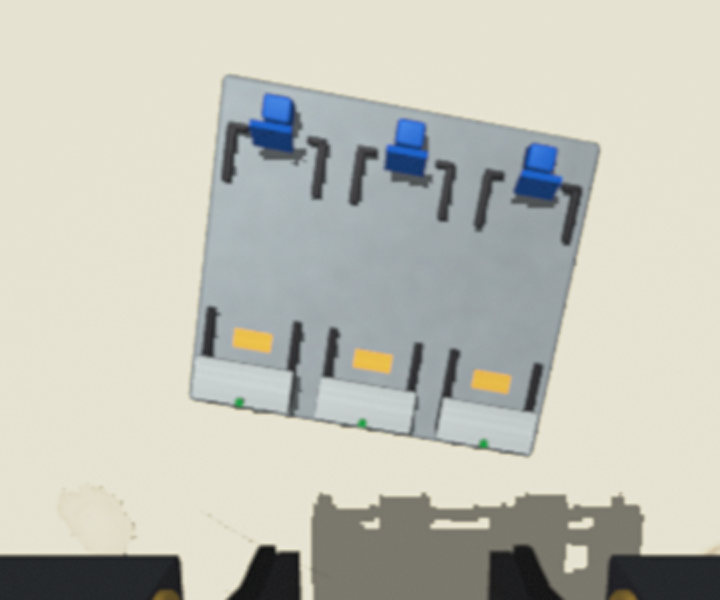

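w6 shows the whole dock: lips at the bottom, orange marks at crop (252,340), (372,362) and (491,381), and blue catches at crop (275,123), (408,147) and (539,171). I'll compute the bay poses and the clearance to the machine on the left.

```bash
python3 - <<'E'
from w import *
m6=imaging.camera_model('wrist');m4=dict(m6);m4['T']=np.load('w4.npy')
print('machine',onz(m4,105,65,0),onz(m4,100,5,0))
x=np.array([.985,-.171]);y=np.array([.171,.985])
for i,(a,b) in enumerate([((443,398),(535,413)),((321,378),(415,396)),((198,356),(293,373))]):
    e=(onz(m6,120+a[0]/2,a[1]/2,.029)[:2]+onz(m6,120+b[0]/2,b[1]/2,.029)[:2])*500
    d=onz(m6,120+b[0]/2,b[1]/2,.029)-onz(m6,120+a[0]/2,a[1]/2,.029)
    print(i+1,'bay',np.round(e+60*x,1),'w',round(np.linalg.norm(d)*1000,1),'bayyaw',round(np.degrees(np.arctan2(-d[1],-d[0]))-90,1))
im=cv2.imread('pics/w6.png')[...,::-1].copy()
for c in blobs(im,'orange',20,(200,150,400,210)):print('or',plane_rect(m6,c,.011))
for c in blobs(im,'green',3,(200,170,400,240)):print('gr',plane_rect(m6,c,.029)[0])
E
```

```text
machine [0.56066362 0.51340569 0.        ] [0.61517099 0.5108468  0.        ]
1 bay [549.3 240.9] w 48.3 bayyaw -9.3
2 bay [558.9 303.3] w 49.0 bayyaw -10.9
3 bay [570.4 365.5] w 48.7 bayyaw -10.2
or (array([500.2, 248.8]), array([18.8,  8.8]), np.float32(80.5))
or (array([511.2, 312. ]), array([18.6,  8.9]), np.float32(80.5))
or (array([522. , 375.2]), array([18.8,  9. ]), np.float32(79.7))
gr [470.9 254.3]
gr [481.  317.3]
gr [492.  380.6]
```

Emit:
{"api": "drive_tool", "payload": {
  "deltas": "40 -20 -100 0 0;40 -50 -200 0 0.1;40 -70 -370 -20 0.2;40 -70 -370 -20 0.2;40 -70 -370 -20 0.2;40 -70 -370 -20 0.2;40 -70 -370 -20 0.2;40 -70 -370 -20 0.2;40 -70 -370 -20 0.2;40 -70 -370 -20 0.2;40 -70 -370 -20 0.2;40 -70 -370 -20 0.2"
}}

```text
time_s: 17.45
position: [0.4291, -0.0683, 0.2603]
tcp_rot: [[0.979, 0.202, 0.001], [0.202, -0.979, 0.0], [0.001, 0.0, -1.0]]
force: [-0.1, -0.2, 0.2]
opening: 0.459
grasp_force: 0.0
```

```bash
cat > cas.py <<'E'
from w import *
def go(name,z=.052):
    s=bot.read_state();print(s['time_s'],np.round(s['position']*1000,1),'yaw',np.degrees(np.arctan2(s['tcp_rot'][1,0],s['tcp_rot'][0,0])))
    m,im=wrist(name)
    h=cv2.cvtColor(im,cv2.COLOR_RGB2HSV);k=cv2.inRange(h,(0,0,0),(180,255,60));k[265:]=0
    for c in cv2.findContours(k,cv2.RETR_EXTERNAL,cv2.CHAIN_APPROX_NONE)[0]:
        r=plane_rect(m,c,z)
        if abs(r[1][0]-40)<8 and abs(r[1][1]-10)<6:print('fin',*r)
    for c in blobs(im,'green',300,(0,0,640,265)):
        r=plane_rect(m,c,z-.016)
        a=np.radians(r[2] if r[2]<90 else r[2]-180)
        if abs(r[1][0]-92)<12:print('body->fin',np.round(r[0]+6*np.array([np.cos(a),np.sin(a)]),1),*r[1:])
E
python3 -c "
from cas import *
go('w7')"
```

```text
17.45 [429.1 -68.3 260.3] yaw 11.630081527498518
fin [522.6 -10.6] [38.1  9.6] 10.2
fin [ 546.6 -125. ] [38.8 11.3] 11.5
fin [536.9 -65.9] [37.2  8.7] 12.6
fin [487.9 202.7] [41.8  8.5] 169.7
body->fin [ 547.4 -125.2] [91.  37.4] 11.6
body->fin [523.5  -9.1] [91. 36.] 13.5
body->fin [538.9 -66.1] [91.  34.6] 13.2
```

Emit:
{"api": "drive_tool", "payload": {
  "deltas": "40 94 59 -60 0.028;40 94 59 -120 0.028;40 94 59 -160 0.028;40 94 59 -160 0.028;40 94 59 -200 0.028;40 94 59 -220.5 0.028;40 94 59 -220.5 0.028;0 94 59 -220.5 0.028;0 94 59 -220.5 0.028;0 94 59 -220.5 0.028;0 94 59 -220.5 0.028;0 94 59 -220.5 0.028"
}}

```text
time_s: 18.7
position: [0.5236, -0.0109, 0.0406]
tcp_rot: [[0.974, 0.226, 0.002], [0.226, -0.974, -0.0], [0.002, 0.001, -1.0]]
force: [-0.9, 1.4, 5.8]
opening: 0.111
grasp_force: 30.0
```

Emit:
{"api": "drive_tool", "payload": {
  "deltas": "0 0 0 0 0;0 0 0 20 0;0 0 0 60 0;0 0 0 90 0;0 0 0 90 0"
}}

```text
time_s: 19.2
position: [0.5259, -0.0114, 0.1332]
tcp_rot: [[0.974, 0.227, 0.009], [0.227, -0.974, -0.002], [0.008, 0.004, -1.0]]
force: [1.8, 0.2, -0.9]
opening: 0.11
grasp_force: 30.0
```

Emit:
{"api": "drive_tool", "payload": {
  "deltas": "0 -30 60 0 -0.1;0 -60 120 0 -0.2;0 -76 398 0 -0.4;0 -76 398 0 -0.4;0 -76 398 0 -0.4;0 -76 398 0 -0.4;0 -76 398 0 -0.4;0 -76 398 0 -0.4;0 -76 398 0 -0.4;0 -76 398 0 -0.4;0 -76 398 0 -0.4;0 -76 398 0 -0.4"
}}

```text
time_s: 20.4
position: [0.4469, 0.3853, 0.1288]
tcp_rot: [[0.985, -0.172, -0.002], [-0.172, -0.985, -0.002], [-0.001, 0.002, -1.0]]
force: [0.5, -1.0, -2.2]
opening: 0.107
grasp_force: 30.0
```

Emit:
{"api": "drive_tool", "payload": {
  "deltas": "0 0 0 -30 0;0 0 0 -50 0;0 0 0 -60 0;0 0 0 -60 0"
}}

```text
time_s: 20.8
position: [0.4466, 0.3853, 0.0681]
tcp_rot: [[0.985, -0.173, -0.003], [-0.173, -0.985, -0.002], [-0.003, 0.003, -1.0]]
force: [-0.0, 0.7, -0.9]
opening: 0.109
grasp_force: 30.0
```

Emit:
{"api": "drive_tool", "payload": {
  "deltas": "0 2 2 -7 0;0 2 2 -11 0;0 2 2 -13 0;0 2 2 -15 0;0 2 2 -15 0"
}}

```text
time_s: 21.3
position: [0.4488, 0.3896, 0.0554]
tcp_rot: [[0.985, -0.17, 0.0], [-0.17, -0.985, 0.0], [0.0, -0.0, -1.0]]
force: [-2.8, -0.6, 4.3]
opening: 0.108
grasp_force: 30.0
```

Emit:
{"api": "drive_tool", "payload": {
  "deltas": "0 0 0 -3 0;0 0 0 -6 0;0 0 0 -6 0"
}}

```text
time_s: 21.6
position: [0.4464, 0.3898, 0.0494]
tcp_rot: [[0.985, -0.171, -0.004], [-0.171, -0.985, 0.0], [-0.004, 0.0, -1.0]]
force: [-6.6, 1.8, 7.3]
opening: 0.115
grasp_force: 30.0
```

```bash
python3 - <<'E'
from w import *
im=imaging.capture('side');cv2.imwrite('pics/s8.png',cv2.resize(im[250:430,300:540],(800,600),interpolation=cv2.INTER_CUBIC)[...,::-1])
E
```

```text
(no output)
```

View pics/s8.png

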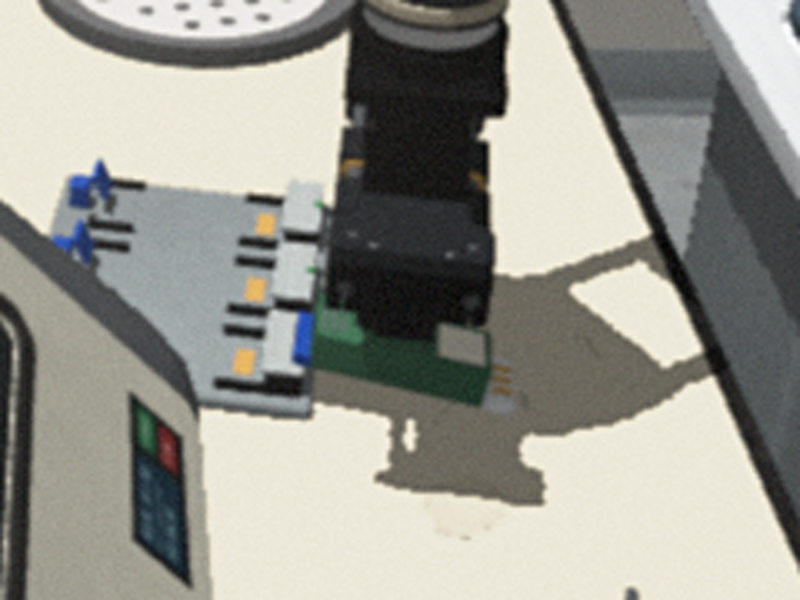

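The side view shows the cassette tail (blue ledge, crop (303,335)) on bay 3's lip and the tongue end lower at (500,395). It has tilted only about 6°, so I'll keep pressing.

Emit:
{"api": "drive_tool", "payload": {
  "deltas": "0 0 0 -3 0;0 0 0 -6 0;0 0 0 -6 0"
}}

```text
time_s: 21.95
position: [0.4452, 0.3899, 0.0436]
tcp_rot: [[0.985, -0.171, -0.006], [-0.171, -0.985, 0.0], [-0.006, 0.001, -1.0]]
force: [-8.9, 3.0, 9.2]
opening: 0.109
grasp_force: 30.0
```

```bash
cat > tilt.py <<'E'
from h import *
# tilt from wrist image is awkward; use side view: bottom edge of green body, at given bay yaw
def tilt():
    im=imaging.capture('side');m=imaging.camera_model('side');s=bot.read_state()
    k=mask(im,'green');cs=[c for c in cv2.findContours(k,cv2.RETR_EXTERNAL,cv2.CHAIN_APPROX_NONE)[0]]
    P=np.array(s['position']);x=np.array(s['tcp_rot'])[:,0];y=np.array(s['tcp_rot'])[:,1];y=y if y[1]>0 else -y
    p0=P+y*.018 # near side face plane: normal y through p0
    best=[]
    for c in cs:
        if cv2.contourArea(c)<60: continue
        q=[]
        for u,v in c[:,0]:
            o,d=ray(m,u,v);t=((p0-o)@y)/(d@y);w=o+d*t-p0;q.append(((w@x)*1000,w[2]*1000))
        q=np.array(q)
        if abs(q[:,0]).max()<90: best.append(q)
    q=np.vstack(best)
    # lower envelope
    xs=np.round(q[:,0]/4)*4;e=np.array([(v,q[xs==v,1].min()) for v in np.unique(xs)])
    e=e[(e[:,0]>e[:,0].min()+6)&(e[:,0]<e[:,0].max()-6)]
    f=np.polyfit(*e.T,1);r=e[:,1]-np.polyval(f,e[:,0]);e=e[abs(r)<4];f=np.polyfit(*e.T,1)
    print('tilt',np.degrees(np.arctan(f[0])),'z at 0 rel TCP',f[1],'range',e[0],e[-1],np.abs(e[:,1]-np.polyval(f,e[:,0])).max())
if __name__=='__main__':tilt()
E
python3 tilt.py
```

```text
tilt 14.572280954787844 z at 0 rel TCP -26.756545606716422 range [-40.         -37.34338323] [ 32.         -18.34667174] 0.9385035150781498
```

Emit:
{"api": "drive_tool", "payload": {
  "deltas": "0 0 0 20 0;0 0 0 50 0;0 40 -7 60 0;0 80 -14 60 0;0 120 -21 60 0;0 126 -22 60 0;0 126 -22 60 0;0 126 -22 60 0"
}}

```text
time_s: 22.8
position: [0.5733, 0.3671, 0.1019]
tcp_rot: [[0.985, -0.17, -0.003], [-0.17, -0.985, -0.001], [-0.003, 0.001, -1.0]]
force: [0.3, 0.4, -0.7]
opening: 0.111
grasp_force: 30.0
```

```bash
cat > rel.py <<'E'
from h import *
import sys
i=int(sys.argv[1]);B=np.array([549.6+10.9*(i-1),240.4+63.1*(i-1)])
s=bot.read_state();p=np.array(s['position'])*1000;a=np.radians(-9.8);x=np.array([np.cos(a),np.sin(a)]);y=np.array([-x[1],x[0]])
print(s['time_s'],'bay x,y',np.round([(p[:2]-B)@x,(p[:2]-B)@y],1),'z',round(p[2],1),'yaw',round(np.degrees(np.arctan2(s['tcp_rot'][1,0],s['tcp_rot'][0,0])),2),'F',np.round(s['force'],1))
E
python3 rel.py 3; python3 tilt.py
```

```text
22.8 bay x,y [1.8 0.8] z 101.9 yaw -9.81 F [ 0.3  0.4 -0.7]Traceback (most recent call last):
  File "tilt.py", line 22, in <module>
    if __name__=='__main__':tilt()
                            ~~~~^^
  File "tilt.py", line 20, in tilt
    f=np.polyfit(*e.T,1);r=e[:,1]-np.polyval(f,e[:,0]);e=e[abs(r)<4];f=np.polyfit(*e.T,1)
                                                                       ~~~~~~~~~~^^^^^^^^
    raise TypeError("expected non-empty vector for x")
TypeError: expected non-empty vector for x
```

Emit:
{"api": "drive_tool", "payload": {
  "deltas": "0 1 -1 -20 0;0 1 -1 -38 0;0 1 -1 -44 0;0 1 -1 -46 0;0 1 -1 -46 0"
}}

```text
time_s: 23.35
position: [0.5756, 0.3667, 0.0568]
tcp_rot: [[0.985, -0.17, -0.0], [-0.17, -0.985, 0.0], [-0.0, -0.0, -1.0]]
force: [0.4, 0.5, -0.4]
opening: 0.112
grasp_force: 30.0
```

```bash
python3 rel.py 3; python3 - <<'E'
from w import *
m,im=wrist('w9');im2=imaging.capture('top')
a=cv2.resize(im[:300],(640,300));b=cv2.resize(im2[225:345,140:300],(400,300),interpolation=cv2.INTER_CUBIC)
cv2.imwrite('pics/c9.png',cv2.resize(np.hstack([a,b]),(800,231))[...,::-1])
E
```

```text
23.35 bay x,y [4.2 0.8] z 56.8 yaw -9.77 F [ 0.4  0.5 -0.4]
```

View pics/c9.png

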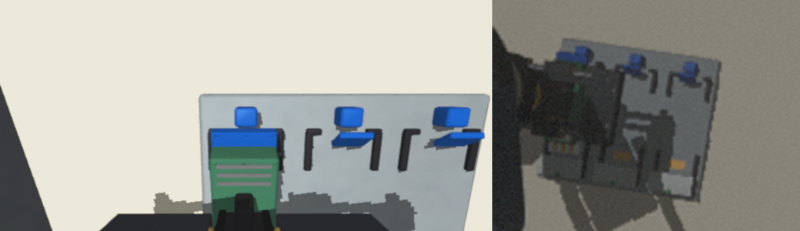

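The wrist view shows the ledge just above bay 3's catch plate at crop (245,137), laterally in line with it.

Emit:
{"api": "drive_tool", "payload": {
  "deltas": "0 0 -0.8 -1 0;0 0 -0.8 -2 0;0 0 -0.8 -2 0"
}}

```text
time_s: 23.75
position: [0.5761, 0.3654, 0.0547]
tcp_rot: [[0.985, -0.171, 0.0], [-0.171, -0.985, 0.0], [0.0, -0.0, -1.0]]
force: [0.4, -0.1, -1.1]
opening: 0.11
grasp_force: 30.0
```

Emit:
{"api": "drive_tool", "payload": {
  "deltas": "0 -3 0.5 0 0;0 -6 1 0 0;0 -9 1.5 0 0;0 -11 1.9 0 0;0 -11 1.9 0 0"
}}

```text
time_s: 24.25
position: [0.5645, 0.3675, 0.0545]
tcp_rot: [[0.985, -0.17, -0.0], [-0.17, -0.985, -0.0], [-0.0, 0.0, -1.0]]
force: [0.2, -0.2, -1.6]
opening: 0.112
grasp_force: 30.0
```

```bash
python3 rel.py 3
```

```text
24.25 bay x,y [-6.9 -0.3] z 54.5 yaw -9.79 F [ 0.2 -0.2 -1.6]
```

Emit:
{"api": "drive_tool", "payload": {
  "deltas": "0 0 0 -2 0;0 -1 0.2 -4 0;0 -1 0.2 -4 0"
}}

```text
time_s: 24.55
position: [0.5664, 0.3677, 0.0519]
tcp_rot: [[0.985, -0.17, 0.005], [-0.17, -0.985, 0.001], [0.004, -0.002, -1.0]]
force: [2.2, -1.4, 4.6]
opening: 0.112
grasp_force: 30.0
```

Emit:
{"api": "drive_tool", "payload": {
  "deltas": "30 0 0 0 0;30 0 0 0 0;30 0 0 0 0;30 0 0 30 0;30 0 0 50 0;0 20 -4 50 0;0 38 -6.5 50 0;0 38 -6.5 50 0;0 38 -6.5 50 0"
}}

```text
time_s: 25.45
position: [0.6011, 0.3608, 0.0997]
tcp_rot: [[0.985, -0.171, -0.002], [-0.171, -0.985, -0.0], [-0.002, 0.001, -1.0]]
force: [-0.0, 0.2, -0.2]
opening: 0.069
grasp_force: 0.0
```

```bash
python3 rel.py 3; python3 - <<'E'
from w import *
m,im=wrist('w10');im2=imaging.capture('side')
a=cv2.resize(im[:300],(640,300));b=cv2.resize(im2[290:390,300:430],(390,300),interpolation=cv2.INTER_CUBIC)
cv2.imwrite('pics/c10.png',cv2.resize(np.hstack([a,b]),(800,233))[...,::-1])
E
```

```text
25.45 bay x,y [30.3 -0.7] z 99.7 yaw -9.85 F [-0.   0.2 -0.2]
```

View pics/c10.png

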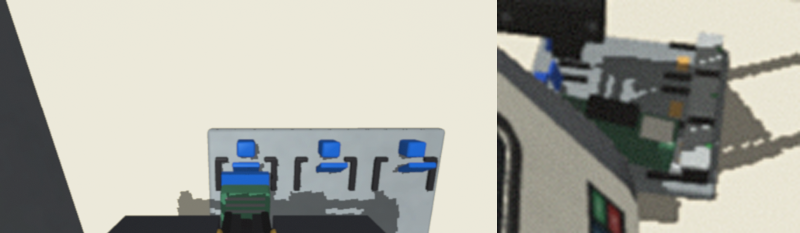

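The cassette now sits with its tongue under the lip and its ledge in front of bay 3's catch (crop (245,178)). Next I press the tail down with closed fingers.

Emit:
{"api": "drive_tool", "payload": {
  "deltas": "0 1 0.5 -30 0;0 1 0.5 -40 0;0 1 0.5 -47 0;0 1 0.5 -52 0;0 1 0.5 -57 0;0 1 0.5 -61 0;0 1 0.5 -65 0;0 1 0.5 -65 0;0 1 0.5 -65 0"
}}

```text
time_s: 26.45
position: [0.603, 0.3615, 0.0355]
tcp_rot: [[0.985, -0.171, -0.0], [-0.171, -0.985, 0.0], [-0.0, 0.0, -1.0]]
force: [-0.6, -0.1, 0.8]
opening: 0.005
grasp_force: 0.0
```

Emit:
{"api": "drive_tool", "payload": {
  "deltas": "0 0 0 -1 0;0 0 0 -2 0;0 0 0 -2 0"
}}

```text
time_s: 26.75
position: [0.6033, 0.3617, 0.0345]
tcp_rot: [[0.985, -0.17, 0.001], [-0.17, -0.985, 0.0], [0.001, -0.0, -1.0]]
force: [-1.3, -0.5, 5.1]
opening: 0.01
grasp_force: 2.2
```

Emit:
{"api": "drive_tool", "payload": {
  "deltas": "0 0 0 30 0;0 -40 -40 150 0;40 -170 -200 225 0.2;40 -180 -420 225 0.4;40 -180 -420 225 0.4;40 -180 -420 225 0.4;40 -180 -420 225 0.4;40 -180 -420 225 0.4;40 -180 -420 225 0.4;40 -180 -420 225 0.4;40 -180 -420 225 0.4;40 -180 -420 225 0.4"
}}

```text
time_s: 27.95
position: [0.4226, -0.062, 0.2601]
tcp_rot: [[0.975, 0.223, 0.003], [0.223, -0.975, -0.003], [0.002, 0.003, -1.0]]
force: [0.2, 0.1, 0.0]
opening: 0.459
grasp_force: 0.0
```

```bash
cat >> cas.py <<'E'
def top(name):
    im=imaging.capture('top');cv2.imwrite(f'pics/{name}.png',im[...,::-1]);m=imaging.camera_model('top')
    for c in blobs(im,'green',30,(150,225,270,340)):print('dock body',plane_rect(m,c,.035))
    for c in blobs(im,'blue',5,(150,225,270,340)):print('blue',plane_rect(m,c,.03))
E
python3 -c "
from cas import *
go('w11');top('t11')"
```

```text
27.95 [422.6 -62.  260.1] yaw 12.870608926137884
fin [ 546.6 -124.9] [39.7 11.7] 11.5
fin [538.  -65.8] [39.2  9.4] 12.4
fin [487.3 203.2] [41.9  8.3] 169.3
body->fin [ 547.4 -125.1] [91.  37.7] 11.8
body->fin [539.2 -66.3] [90.9 34.6] 13.4
dock body (array([576.9, 363.1]), array([65.8, 33.9]), np.float32(168.6))
blue (array([612.4, 347.6]), array([20.6,  6.4]), np.float32(76.2))
blue (array([611.8, 227.5]), array([10.8,  9. ]), np.float32(75.6))
blue (array([622.1, 289.7]), array([9. , 6.6]), np.float32(88.5))
blue (array([633.7, 352.1]), array([9.1, 8.9]), np.float32(88.5))
```

Emit:
{"api": "drive_tool", "payload": {
  "deltas": "40 60 -2 -60 0;40 115.7 -4 -120 0;40 115.7 -4 -160 0;40 115.7 -4 -160 0;40 115.7 -4 -200 0;40 115.7 -4 -220.5 0;40 115.7 -4 -220.5 0;0 115.7 -4 -220.5 0;0 115.7 -4 -220.5 0;0 115.7 -4 -220.5 0;0 115.7 -4 -220.5 0;0 115.7 -4 -220.5 0"
}}

```text
time_s: 29.25
position: [0.5389, -0.0624, 0.0381]
tcp_rot: [[0.974, 0.227, 0.0], [0.227, -0.974, -0.0], [0.0, 0.0, -1.0]]
force: [-0.3, 0.5, -0.7]
opening: 0.111
grasp_force: 30.0
```

Emit:
{"api": "drive_tool", "payload": {
  "deltas": "0 0 0 0 0;0 0 0 20 0;0 0 0 60 0;0 0 0 90 0;0 0 0 90 0;0 0 0 90 0"
}}

```text
time_s: 29.85
position: [0.5388, -0.0625, 0.1284]
tcp_rot: [[0.974, 0.226, 0.001], [0.226, -0.974, -0.0], [0.001, 0.0, -1.0]]
force: [0.3, 0.2, -1.8]
opening: 0.111
grasp_force: 30.0
```

Emit:
{"api": "drive_tool", "payload": {
  "deltas": "0 -30 60 0 -0.1;0 -60 120 0 -0.2;0 -102 387 0 -0.4;0 -102 387 0 -0.4;0 -102 387 0 -0.4;0 -102 387 0 -0.4;0 -102 387 0 -0.4;0 -102 387 0 -0.4;0 -102 387 0 -0.4;0 -102 387 0 -0.4;0 -102 387 0 -0.4;0 -102 387 0 -0.4"
}}

```text
time_s: 31.05
position: [0.4368, 0.3227, 0.1273]
tcp_rot: [[0.985, -0.173, -0.002], [-0.173, -0.985, -0.001], [-0.001, 0.002, -1.0]]
force: [0.4, -0.4, -0.1]
opening: 0.108
grasp_force: 30.0
```

Emit:
{"api": "drive_tool", "payload": {
  "deltas": "0 0 0 -30 0;0 0 0 -50 0;0 0 0 -60 0;0 0 0 -60 0;0 0 0 -60 0"
}}

```text
time_s: 31.55
position: [0.4375, 0.324, 0.0684]
tcp_rot: [[0.985, -0.172, 0.0], [-0.172, -0.985, 0.0], [0.0, -0.0, -1.0]]
force: [-0.6, -0.4, -1.0]
opening: 0.109
grasp_force: 30.0
```

```bash
python3 rel.py 2
```

```text
31.55 bay x,y [-124.7   -0.7] z 68.4 yaw -9.9 F [-0.6 -0.4 -1. ]
```

Emit:
{"api": "drive_tool", "payload": {
  "deltas": "0 0 0 -7 0;0 0 0 -11 0;0 0 0 -14 0;0 0 0 -17 0;0 0 0 -20 0;0 0 0 -23 0;0 0 0 -26 0;0 0 0 -26 0"
}}

```text
time_s: 32.35
position: [0.4324, 0.3251, 0.0427]
tcp_rot: [[0.985, -0.171, -0.007], [-0.171, -0.985, -0.0], [-0.007, 0.002, -1.0]]
force: [-9.0, 4.5, 10.9]
opening: 0.11
grasp_force: 43.7
```

```bash
python3 rel.py 2; python3 tilt.py
```

```text
32.35 bay x,y [-129.9   -0.5] z 42.7 yaw -9.83 F [-9.   4.5 10.9]
tilt 12.588558515503687 z at 0 rel TCP -24.8738497869428 range [-40.         -34.15221892] [ 32.         -17.60666242] 1.385413011319443
```

Emit:
{"api": "drive_tool", "payload": {
  "deltas": "0 2 0 -2 0;0 2 0 -2 0;0 2 0 -2 0"
}}

```text
time_s: 32.7
position: [0.4323, 0.325, 0.0418]
tcp_rot: [[0.985, -0.171, -0.011], [-0.171, -0.985, -0.001], [-0.01, 0.003, -1.0]]
force: [-14.4, 4.9, 20.7]
opening: 0.111
grasp_force: 45.9
```

```bash
python3 rel.py 2; python3 tilt.py
```

```text
32.7 bay x,y [-130.    -0.6] z 41.8 yaw -9.84 F [-14.4   4.9  20.7]
tilt 13.567346495835372 z at 0 rel TCP -25.186802410361064 range [-40.         -35.22532756] [ 32.         -16.67735822] 1.048010060723211
```

Emit:
{"api": "drive_tool", "payload": {
  "deltas": "0 0 0 20 0;0 0 0 50 0;0 40 -7 60 0;0 80 -14 60 0;0 120 -20 60 0;0 123 -20.5 60 0;0 123 -20.5 60 0;0 123 -20.5 60 0;0 123 -20.5 60 0"
}}

```text
time_s: 33.65
position: [0.5597, 0.3043, 0.0995]
tcp_rot: [[0.986, -0.169, -0.003], [-0.169, -0.986, -0.001], [-0.002, 0.001, -1.0]]
force: [-0.5, 0.2, -0.7]
opening: 0.112
grasp_force: 42.1
```

```bash
python3 rel.py 2; python3 tilt.py
```

```text
33.65 bay x,y [-1.   0.6] z 99.5 yaw -9.75 F [-0.5  0.2 -0.7]
tilt 65.51748943065287 z at 0 rel TCP -79.04381726030113 range [ -28.         -140.53394313] [ 28.         -17.55369139] 2.842170943040401e-14
```

Emit:
{"api": "drive_tool", "payload": {
  "deltas": "0 4 -1.3 -20 0;0 4 -1.3 -38 0;0 4 -1.3 -44 0;0 4 -1.3 -47 0;0 4 -1.3 -47 0;0 4 -1.3 -47 0"
}}

```text
time_s: 34.3
position: [0.5663, 0.3032, 0.0538]
tcp_rot: [[0.985, -0.17, 0.002], [-0.17, -0.985, 0.001], [0.002, -0.001, -1.0]]
force: [0.5, 0.2, -0.6]
opening: 0.11
grasp_force: 42.1
```

```bash
python3 rel.py 2
```

```text
34.3 bay x,y [5.8 0.6] z 53.8 yaw -9.8 F [ 0.5  0.2 -0.6]
```

Emit:
{"api": "drive_tool", "payload": {
  "deltas": "0 0 -0.6 -1.5 0;0 -3 0 -2 0;0 -6 0.5 -2 0;0 -9 1 -2 0;0 -12 1.5 -2 0;0 -13 1.6 -2 0;0 -13 1.6 -2 0"
}}

```text
time_s: 35.0
position: [0.553, 0.3044, 0.0513]
tcp_rot: [[0.985, -0.171, 0.001], [-0.171, -0.985, 0.0], [0.001, -0.0, -1.0]]
force: [2.0, -0.0, 2.7]
opening: 0.116
grasp_force: 41.5
```

```bash
python3 rel.py 2
```

```text
35.0 bay x,y [-7.6 -0.3] z 51.3 yaw -9.82 F [ 2.  -0.   2.7]
```

Emit:
{"api": "drive_tool", "payload": {
  "deltas": "0 0 0 -1.5 0;0 0 0 -1.5 0"
}}

```text
time_s: 35.2
position: [0.5539, 0.3044, 0.0499]
tcp_rot: [[0.985, -0.171, 0.002], [-0.171, -0.985, 0.0], [0.002, -0.001, -1.0]]
force: [3.4, -0.5, 4.9]
opening: 0.113
grasp_force: 35.2
```

Emit:
{"api": "drive_tool", "payload": {
  "deltas": "30 0 0 0 0;30 0 0 0 0;30 0 0 0 0;30 0 0 30 0;30 0 0 50 0;0 20 -4 50 0;0 38.5 -6.5 50 0;0 38.5 -6.5 50 0;0 38.5 -6.5 50 0"
}}

```text
time_s: 36.1
position: [0.59, 0.2976, 0.0987]
tcp_rot: [[0.985, -0.171, -0.003], [-0.171, -0.985, -0.0], [-0.003, 0.001, -1.0]]
force: [-0.4, 0.1, -0.5]
opening: 0.075
grasp_force: 0.0
```

```bash
python3 rel.py 2; python3 - <<'E'
from w import *
m,im=wrist('w12')
for c in blobs(im,'blue',30,(150,0,640,300)):print('blue',plane_rect(m,c,.04),cv2.boundingRect(c))
for c in blobs(im,'green',50,(150,0,640,300)):print('green',plane_rect(m,c,.045),cv2.boundingRect(c))
im=imaging.capture('side');cv2.imwrite('pics/s12.png',im[...,::-1]);
E
```

```text
36.1 bay x,y [30.1 -0.8] z 98.7 yaw -9.85 F [-0.4  0.1 -0.5]
blue (array([600.7, 233.5]), array([22.2,  6.5]), np.float32(82.0)) (407, 209, 41, 13)
blue (array([619. , 352.8]), array([34., 12.]), np.float32(80.1)) (181, 209, 61, 22)
blue (array([607.1, 294.9]), array([35.5, 16.7]), np.float32(80.1)) (285, 208, 64, 30)
blue (array([614.5, 233.9]), array([15.2, 12.1]), np.float32(80.1)) (410, 180, 28, 23)
blue (array([634.8, 350.2]), array([15.5, 12.1]), np.float32(80.1)) (194, 180, 29, 23)
blue (array([625.5, 291.9]), array([12.1, 11.6]), np.float32(80.1)) (305, 179, 23, 22)
green (array([577. , 299.8]), array([21.5,  4.8]), np.float32(80.1)) (298, 273, 39, 9)
green (array([585.7, 298.9]), array([35.9, 29.1]), np.float32(81.3)) (284, 238, 65, 50)
green (array([600.9, 356.6]), array([37.3, 27.6]), np.float32(80.1)) (175, 230, 70, 48)
```

Consistent with bay 3's case. Press.

Emit:
{"api": "drive_tool", "payload": {
  "deltas": "0 1 0.7 -30 0;0 1 0.7 -40 0;0 1 0.7 -46 0;0 1 0.7 -51 0;0 1 0.7 -56 0;0 1 0.7 -60 0;0 1 0.7 -64 0;0 1 0.7 -65 0;0 1 0.7 -65 0"
}}

```text
time_s: 37.1
position: [0.5923, 0.2986, 0.0346]
tcp_rot: [[0.985, -0.171, -0.0], [-0.171, -0.985, 0.0], [-0.0, -0.0, -1.0]]
force: [-0.3, -0.4, 0.2]
opening: 0.008
grasp_force: 0.0
```

Emit:
{"api": "drive_tool", "payload": {
  "deltas": "0 0 0 30 0;0 -40 -40 150 0;40 -167 -180 225 0.2;40 -167 -357 225 0.4;40 -167 -357 225 0.4;40 -167 -357 225 0.4;40 -167 -357 225 0.4;40 -167 -357 225 0.4;40 -167 -357 225 0.4;40 -167 -357 225 0.4;40 -167 -357 225 0.4;40 -167 -357 225 0.4"
}}

```text
time_s: 38.3
position: [0.4254, -0.0596, 0.2603]
tcp_rot: [[0.975, 0.223, 0.002], [0.223, -0.975, -0.0], [0.002, 0.001, -1.0]]
force: [-0.0, -0.7, 0.5]
opening: 0.462
grasp_force: 0.0
```

Emit:
{"api": "drive_tool", "payload": {
  "deltas": "40 0 0 0 0;40 0 0 0 0"
}}

```text
time_s: 38.5
position: [0.4252, -0.057, 0.2589]
tcp_rot: [[0.974, 0.229, -0.001], [0.229, -0.974, 0.001], [-0.001, -0.001, -1.0]]
force: [0.8, 0.1, 0.6]
opening: 0.459
grasp_force: 0.0
```

```bash
python3 -c "
from cas import *
go('w13');top('t13')"
```

```text
38.5 [425.2 -57.  258.9] yaw 13.217728692396998
fin [ 546.7 -124.9] [39.7 11.9] 11.5
fin [487.5 203.4] [42.   8.2] 168.7
body->fin [ 547.4 -124.9] [91.1 38.1] 11.6
dock body (array([553.3, 301.3]), array([88. , 37.2]), np.float32(170.4))
dock body (array([565.1, 364. ]), array([88.3, 36.4]), np.float32(171.2))
blue (array([601.6, 291.8]), array([32.3,  4.3]), np.float32(79.2))
blue (array([612.2, 347.7]), array([20.6,  5.9]), np.float32(76.2))
blue (array([610.6, 226.7]), array([11. ,  8.8]), np.float32(88.5))
blue (array([622.1, 289.7]), array([9.1, 6.6]), np.float32(88.5))
blue (array([633.7, 352. ]), array([9. , 8.9]), np.float32(88.5))
```

Emit:
{"api": "drive_tool", "payload": {
  "deltas": "40 60 -34 -60 -0.028;40 122 -68 -120 -0.028;40 122 -68 -160 -0.028;40 122 -68 -160 -0.028;40 122 -68 -200 -0.028;40 122 -68 -219 -0.028;40 122 -68 -219 -0.028;0 122 -68 -219 -0.028;0 122 -68 -219 -0.028;0 122 -68 -219 -0.028;0 122 -68 -219 -0.028;0 122 -68 -219 -0.028"
}}

```text
time_s: 39.8
position: [0.5478, -0.1265, 0.0417]
tcp_rot: [[0.98, 0.199, 0.002], [0.199, -0.98, -0.001], [0.002, 0.001, -1.0]]
force: [0.6, 2.4, 4.7]
opening: 0.111
grasp_force: 30.0
```

Emit:
{"api": "drive_tool", "payload": {
  "deltas": "0 0 0 0 0;0 0 0 20 0;0 0 0 60 0;0 0 0 90 0;0 0 0 90 0;0 0 0 90 0"
}}

```text
time_s: 40.4
position: [0.5472, -0.1265, 0.1309]
tcp_rot: [[0.98, 0.199, 0.001], [0.199, -0.98, -0.0], [0.001, 0.001, -1.0]]
force: [-0.1, 0.1, -2.1]
opening: 0.114
grasp_force: 30.0
```

Emit:
{"api": "drive_tool", "payload": {
  "deltas": "0 -30 60 0 -0.1;0 -60 120 0 -0.2;0 -121 388 0 -0.371;0 -121 388 0 -0.371;0 -121 388 0 -0.371;0 -121 388 0 -0.371;0 -121 388 0 -0.371;0 -121 388 0 -0.371;0 -121 388 0 -0.371;0 -121 388 0 -0.371;0 -121 388 0 -0.371;0 -121 388 0 -0.371"
}}

```text
time_s: 41.6
position: [0.4265, 0.2599, 0.1299]
tcp_rot: [[0.985, -0.172, -0.001], [-0.172, -0.985, -0.001], [-0.001, 0.001, -1.0]]
force: [-0.5, -0.3, -0.8]
opening: 0.11
grasp_force: 30.0
```

Emit:
{"api": "drive_tool", "payload": {
  "deltas": "0 0 0 -30 0;0 0 0 -50 0;0 0 0 -60 0;0 0 0 -60 0;0 0 0 -60 0"
}}

```text
time_s: 42.1
position: [0.427, 0.261, 0.0708]
tcp_rot: [[0.985, -0.171, 0.0], [-0.171, -0.985, 0.0], [0.0, -0.0, -1.0]]
force: [-0.1, 0.2, -1.6]
opening: 0.112
grasp_force: 30.0
```

```bash
python3 rel.py 1
```

```text
42.1 bay x,y [-124.3   -0.6] z 70.8 yaw -9.84 F [-0.1  0.2 -1.6]
```

Emit:
{"api": "drive_tool", "payload": {
  "deltas": "0 0 0 -7 0;0 0 0 -11 0;0 0 0 -14 0;0 0 0 -17 0;0 0 0 -20 0;0 0 0 -23 0;0 0 0 -26 0;0 0 0 -26 0"
}}

```text
time_s: 42.9
position: [0.4218, 0.2617, 0.0447]
tcp_rot: [[0.986, -0.169, -0.008], [-0.169, -0.986, -0.001], [-0.008, 0.002, -1.0]]
force: [-7.9, 3.8, 7.1]
opening: 0.111
grasp_force: 30.0
```

```bash
python3 rel.py 1; python3 tilt.py
```

```text
42.9 bay x,y [-129.6   -0.8] z 44.7 yaw -9.75 F [-7.9  3.8  7.1]
tilt 13.903740625548163 z at 0 rel TCP -27.92247186645226 range [-40.         -38.23508566] [ 32.         -20.02602748] 1.1594809457820006
```

Emit:
{"api": "drive_tool", "payload": {
  "deltas": "0 0 0 20 0;0 0 0 50 0;0 40 -7 60 0;0 80 -14 60 0;0 120 -20 60 0;0 126 -21.3 60 0;0 126 -21.3 60 0;0 126 -21.3 60 0;0 126 -21.3 60 0;0 126 -21.3 60 0"
}}

```text
time_s: 43.95
position: [0.5507, 0.2406, 0.1043]
tcp_rot: [[0.986, -0.168, -0.002], [-0.168, -0.986, -0.0], [-0.001, 0.001, -1.0]]
force: [-0.1, 1.2, -1.9]
opening: 0.109
grasp_force: 30.0
```

```bash
python3 rel.py 1; python3 tilt.py
```

```text
43.95 bay x,y [1.1 0.4] z 104.3 yaw -9.7 F [-0.1  1.2 -1.9]
tilt -9.182157950066667 z at 0 rel TCP -203.02826822902435 range [ -32.         -197.85562494] [ -28.         -198.50220535] 2.842170943040401e-14
```

Emit:
{"api": "drive_tool", "payload": {
  "deltas": "0 3 -1 -20 0;0 3 -1 -38 0;0 3 -1 -45 0;0 3 -1 -49 0;0 3 -1 -49 0;0 3 -1 -49 0"
}}

```text
time_s: 44.6
position: [0.5556, 0.2395, 0.0562]
tcp_rot: [[0.986, -0.169, 0.001], [-0.169, -0.986, 0.0], [0.001, -0.0, -1.0]]
force: [0.4, -0.1, -0.4]
opening: 0.112
grasp_force: 30.0
```

```bash
python3 rel.py 1
```

```text
44.6 bay x,y [6.1 0.1] z 56.2 yaw -9.75 F [ 0.4 -0.1 -0.4]
```

Emit:
{"api": "drive_tool", "payload": {
  "deltas": "0 0 -0.3 -2 0;0 -3 0.2 -2.5 0;0 -6 0.7 -2.5 0;0 -9 1.2 -2.5 0;0 -12 1.7 -2.5 0;0 -13 1.9 -2.5 0;0 -13 1.9 -2.5 0"
}}

```text
time_s: 45.3
position: [0.5439, 0.2414, 0.054]
tcp_rot: [[0.986, -0.169, 0.004], [-0.169, -0.986, 0.001], [0.004, -0.001, -1.0]]
force: [3.6, -0.7, 5.8]
opening: 0.11
grasp_force: 30.0
```

Emit:
{"api": "drive_tool", "payload": {
  "deltas": "0 0 0 -1.5 0;0 0 0 -1.5 0"
}}

```text
time_s: 45.5
position: [0.5449, 0.2414, 0.0527]
tcp_rot: [[0.986, -0.169, 0.006], [-0.169, -0.986, 0.001], [0.005, -0.002, -1.0]]
force: [4.3, -1.2, 6.4]
opening: 0.109
grasp_force: 30.0
```

```bash
python3 rel.py 1
```

```text
45.5 bay x,y [-4.8  0.2] z 52.7 yaw -9.75 F [ 4.3 -1.2  6.4]
```

Emit:
{"api": "drive_tool", "payload": {
  "deltas": "30 0 0 0 0;30 0 0 0 0;30 0 0 0 0;30 0 0 30 0;30 0 0 50 0;0 20 -4 50 0;0 37.5 -6.5 50 0;0 37.5 -6.5 50 0;0 37.5 -6.5 50 0"
}}

```text
time_s: 46.4
position: [0.5783, 0.2345, 0.1006]
tcp_rot: [[0.985, -0.17, -0.003], [-0.17, -0.985, -0.0], [-0.003, 0.001, -1.0]]
force: [-0.0, -0.1, 0.6]
opening: 0.069
grasp_force: 0.0
```

```bash
python3 rel.py 1; python3 - <<'E'
from w import *
m,im=wrist('w14')
for c in blobs(im,'blue',30,(150,0,640,300)):print('blue',plane_rect(m,c,.04),cv2.boundingRect(c))
for c in blobs(im,'green',50,(150,0,640,300)):print('green',plane_rect(m,c,.045),cv2.boundingRect(c))
E
```

```text
46.4 bay x,y [29.3 -0.9] z 100.6 yaw -9.78 F [-0.  -0.1  0.6]
blue (array([595.6, 232.6]), array([35.3, 16.8]), np.float32(80.2)) (284, 207, 63, 30)
blue (array([608.1, 289.3]), array([33.9, 12.1]), np.float32(79.1)) (182, 206, 61, 23)
blue (array([613.7, 228.9]), array([12.2, 12.2]), np.float32(170.2)) (305, 178, 23, 23)
blue (array([623.8, 287.1]), array([15.6, 12.2]), np.float32(80.2)) (195, 178, 29, 23)
green (array([564.8, 236.8]), array([21.7,  5.5]), np.float32(80.2)) (298, 272, 39, 10)
green (array([572.2, 236.8]), array([36.5, 32.4]), np.float32(80.2)) (283, 237, 65, 55)
green (array([589. , 293.3]), array([37.5, 29. ]), np.float32(80.2)) (176, 228, 70, 50)
```

Emit:
{"api": "drive_tool", "payload": {
  "deltas": "0 1.5 0.7 -30 0;0 1.5 0.7 -40 0;0 1.5 0.7 -48 0;0 1.5 0.7 -53 0;0 1.5 0.7 -58 0;0 1.5 0.7 -62 0;0 1.5 0.7 -66 0;0 1.5 0.7 -67 0;0 1.5 0.7 -67 0"
}}

```text
time_s: 47.35
position: [0.5813, 0.2353, 0.0346]
tcp_rot: [[0.986, -0.17, 0.0], [-0.17, -0.986, 0.0], [0.0, -0.0, -1.0]]
force: [-0.6, 0.2, -0.3]
opening: 0.007
grasp_force: 0.0
```

Emit:
{"api": "drive_tool", "payload": {
  "deltas": "0 0 0 30 0;0 -30 20 100 0;0 -70 65 245 0;0 -70 65 245 0;0 -70 65 245 0;0 -70 65 245 0;0 -70 65 245 0;0 -70 65 245 0;0 -70 65 245 0"
}}

```text
time_s: 48.25
position: [0.5105, 0.2997, 0.278]
tcp_rot: [[0.985, -0.17, -0.003], [-0.17, -0.985, -0.001], [-0.003, 0.002, -1.0]]
force: [0.2, -1.2, 0.5]
opening: 0.004
grasp_force: 0.0
```

```bash
python3 - <<'E'
from w import *
m,im=wrist('w15')
cv2.imwrite('pics/w15c.png',cv2.resize(im[:290,100:520],(800,552),interpolation=cv2.INTER_CUBIC)[...,::-1])
E
```

```text
(no output)
```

View pics/w15c.png

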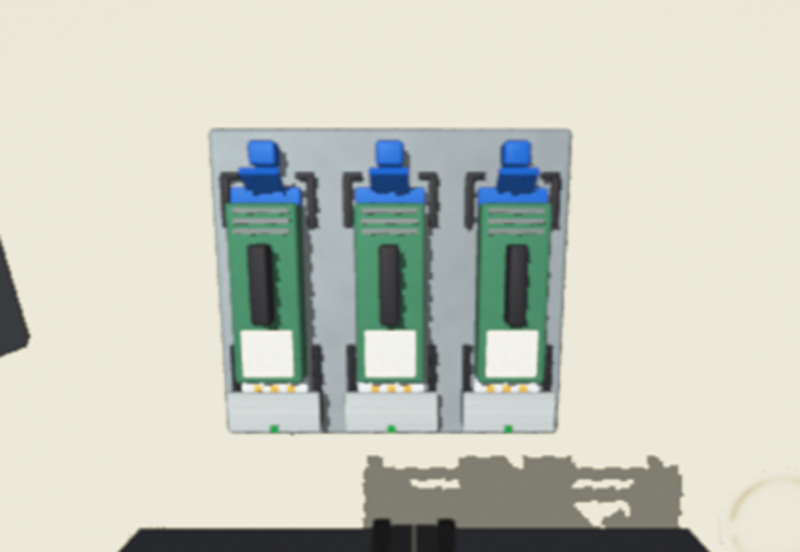

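All three cassettes lie in their bays with tongues under the lips and ledges behind the blue catches (catch plates near crop (260,180), (390,180) and (517,180)). I'll press bays 1 and 2 once more to confirm they are fully down.

Emit:
{"api": "drive_tool", "payload": {
  "deltas": "0 70 -64 -50 0;0 70 -64 -100 0;0 70 -64 -150 0;0 70 -64 -200 0;0 70 -64 -230 0;0 70 -64 -240 0;0 70 -64 -244 0;0 70 -64 -246 0;0 70 -64 -246 0;0 70 -64 -246 0"
}}

```text
time_s: 49.3
position: [0.5796, 0.2346, 0.0344]
tcp_rot: [[0.985, -0.17, -0.005], [-0.17, -0.985, -0.002], [-0.004, 0.003, -1.0]]
force: [-4.8, -2.7, 16.8]
opening: 0.007
grasp_force: 8.7
```

Emit:
{"api": "drive_tool", "payload": {
  "deltas": "0 0 0 30 0;0 0 0 40 0;0 11 40 40 0;0 11 63 40 0;0 11 63 40 0;0 11 63 15 0;0 11 63 4 0;0 11 63 2 0;0 11 63 0 0;0 11 63 0 0;0 11 63 0 0"
}}

```text
time_s: 50.4
position: [0.5904, 0.298, 0.0344]
tcp_rot: [[0.985, -0.17, -0.005], [-0.17, -0.985, -0.001], [-0.004, 0.002, -1.0]]
force: [-5.2, -1.1, 11.5]
opening: 0.006
grasp_force: 5.7
```

Emit:
{"api": "drive_tool", "payload": {
  "deltas": "0 0 0 40 0;40 -20 -20 150 0.1;40 -60 -150 240 0.5;40 -80 -300 240 1.2;40 -60 -600 240 2.31;40 -38 -767 240 2.31;40 -38 -767 240 2.31;40 -38 -767 240 2.31;40 -38 -767 240 2.31;40 -38 -767 240 2.31;40 -38 -767 240 2.31;40 -38 -767 240 2.31"
}}

```text
time_s: 51.6
position: [0.5557, -0.1581, 0.2299]
tcp_rot: [[0.218, 0.976, -0.002], [0.976, -0.218, 0.001], [0.0, -0.002, -1.0]]
force: [0.5, -0.8, -1.3]
opening: 0.458
grasp_force: 0.0
```

```bash
python3 -c "
from h import *
s=bot.read_state();print(s['position'],s['tcp_rot'][:,0],s['joint_positions'])"
```

```text
[ 0.55571155 -0.15806505  0.22987941] [2.17505704e-01 9.76058925e-01 4.92958769e-04] [-2.69506107e+01  2.61383647e+01  8.84477839e+01 -7.81671139e-03
  6.55552559e+01 -1.43848268e+01]
```

Emit:
{"api": "drive_tool", "payload": {
  "deltas": "40 -4 -311 50 0.789;40 -4 -311 50 0.789;40 -4 -311 50 0.789;40 -4 -311 50 0.789;40 -4 -311 50 0.789;40 -4 -311 50 0.789;40 -4 -311 50 0.789;40 -4 -311 50 0.789;40 -4 -311 50 0.789;40 -4 -311 50 0.789;40 -4 -311 50 0.789"
}}

```text
time_s: 52.7
position: [0.5534, -0.4648, 0.2803]
tcp_rot: [[-0.537, 0.844, -0.001], [0.844, 0.537, 0.001], [0.002, -0.0, -1.0]]
force: [0.4, 0.3, -0.4]
opening: 0.46
grasp_force: 0.0
```

```bash
cat > lid.py <<'E'
from w import *
def lid(name,z):
    s=bot.read_state();print(s['time_s'],np.round(s['position']*1000,1),'yaw',np.degrees(np.arctan2(s['tcp_rot'][1,0],s['tcp_rot'][0,0])))
    m,im=wrist(name)
    for c in blobs(im,'red',50):print('red',*plane_rect(m,c,z-.002))
    k=cv2.inRange(cv2.cvtColor(im,cv2.COLOR_RGB2HSV),(0,0,0),(180,255,75));k[265:]=0
    for c in cv2.findContours(k,cv2.RETR_EXTERNAL,cv2.CHAIN_APPROX_NONE)[0]:
        r=plane_rect(m,c,z)
        if abs(r[1][0]-60)<10:print('handle?',*r)
E
python3 -c "
from lid import *
lid('w16',.092)
im=imaging.capture('top');cv2.imwrite('pics/t16.png',im[...,::-1]);m=imaging.camera_model('top')
# base centre: dark rim ring via grey threshold
g=cv2.cvtColor(im,cv2.COLOR_RGB2HSV);k=cv2.inRange(g,(0,0,50),(180,60,125));q=k*0;q[225:365,310:450]=k[225:365,310:450]
for c in cv2.findContours(q,cv2.RETR_EXTERNAL,cv2.CHAIN_APPROX_NONE)[0]:
    if cv2.contourArea(c)>2000:
        p=np.array([onz(m,u,v,.017)[:2] for u,v in cv2.convexHull(c)[:,0]],np.float32)*1000;print('base',cv2.minEnclosingCircle(p))
"
```

```text
52.7 [ 553.4 -464.8  280.3] yaw 122.47270318971213
handle? [ 783.1 -315.4] [63.5 14.6] 134.0
handle? [ 481.7 -359.2] [58.2 15.9] 122.7
base ((535.9702758789062, -71.39308166503906), 211.60015869140625)
```

Emit:
{"api": "drive_tool", "payload": {
  "deltas": "50 -71.7 105.6 -80 0;50 -71.7 105.6 -80 0;50 -71.7 105.6 -80 0;50 -71.7 105.6 -110 0;50 -71.7 105.6 -150 0;50 -71.7 105.6 -190 0;50 -71.7 105.6 -210 0;50 -71.7 105.6 -210 0;0 -71.7 105.6 -210 0;0 -71.7 105.6 -210 0;0 -71.7 105.6 -210 0;0 -71.7 105.6 -210 0"
}}

```text
time_s: 54.0
position: [0.4822, -0.3618, 0.072]
tcp_rot: [[-0.536, 0.845, 0.002], [0.844, 0.536, -0.002], [-0.003, 0.0, -1.0]]
force: [-1.0, 0.3, 0.2]
opening: 0.297
grasp_force: 0.0
```

Emit:
{"api": "drive_tool", "payload": {
  "deltas": "0 0 0 0 0;0 0 0 0 0;0 0 0 0 0;0 0 0 15 0;0 0 0 30 0;0 0 0 45 0;0 0 0 50 0;0 0 0 50 0"
}}

```text
time_s: 54.8
position: [0.4813, -0.3613, 0.121]
tcp_rot: [[-0.535, 0.845, 0.0], [0.845, 0.535, -0.001], [-0.0, -0.0, -1.0]]
force: [0.4, -0.8, -4.3]
opening: 0.205
grasp_force: 30.0
```

Emit:
{"api": "drive_tool", "payload": {
  "deltas": "0 4 20 0 0;0 8 45 0 0;0 12 75 0 0;0 17 105 0 0;0 22 135 0 0;0 27 165 0 0;0 32 195 0 0;0 37 225 0 0;0 42 255 0 0;0 46 280 0 0;0 48.5 290.5 0 0;0 48.5 290.5 0 0"
}}

```text
time_s: 56.0
position: [0.5293, -0.0688, 0.1199]
tcp_rot: [[-0.538, 0.843, -0.002], [0.843, 0.538, 0.001], [0.002, -0.001, -1.0]]
force: [0.5, 0.3, -4.6]
opening: 0.202
grasp_force: 30.0
```

Emit:
{"api": "drive_tool", "payload": {
  "deltas": "0 0 0 0 0;0 0 0 0 0"
}}

```text
time_s: 56.2
position: [0.53, -0.0718, 0.1204]
tcp_rot: [[-0.535, 0.845, -0.0], [0.845, 0.535, -0.0], [-0.0, -0.0, -1.0]]
force: [0.6, -1.2, -4.8]
opening: 0.207
grasp_force: 30.0
```

Emit:
{"api": "drive_tool", "payload": {
  "deltas": "0 0 1 -12 0;0 0 1 -24 0;0 0 1 -30 0;0 0 1 -33 0;0 0 1 -35 0;0 0 1 -36 0;0 0 1 -36.5 0;0 0 1 -36.5 0"
}}

```text
time_s: 57.0
position: [0.5302, -0.0697, 0.0843]
tcp_rot: [[-0.536, 0.845, 0.001], [0.845, 0.536, -0.0], [-0.0, 0.0, -1.0]]
force: [0.1, 0.5, -3.6]
opening: 0.204
grasp_force: 30.0
```

Emit:
{"api": "drive_tool", "payload": {
  "deltas": "0 0 0 -0.7 0;0 0 0 -1 0;0 0 0 -1 0"
}}

```text
time_s: 57.3
position: [0.5303, -0.0697, 0.0836]
tcp_rot: [[-0.536, 0.845, 0.001], [0.845, 0.536, -0.0], [-0.001, 0.001, -1.0]]
force: [-1.2, -0.0, 0.5]
opening: 0.203
grasp_force: 30.0
```

Emit:
{"api": "drive_tool", "payload": {
  "deltas": "50 0 0 0 0;50 0 0 0 0;50 0 0 0 0;50 0 0 50 0;50 0 0 100 0;30 30 -50 195 0;30 63 -113 195 0;30 63 -113 195 0;30 63 -113 195 0;30 63 -113 195 0;30 63 -113 195 0"
}}

```text
time_s: 58.4
position: [0.592, -0.1819, 0.2772]
tcp_rot: [[-0.535, 0.845, -0.002], [0.845, 0.535, 0.002], [0.002, -0.001, -1.0]]
force: [-0.3, 0.3, -0.3]
opening: 0.345
grasp_force: 0.0
```

```bash
python3 -c "
from lid import *
lid('w17',.104)
im=imaging.capture('top');cv2.imwrite('pics/t17.png',im[...,::-1]);m=imaging.camera_model('top')
for c in blobs(im,'red',8,(310,230,450,370)):print('red',plane_rect(m,c,.102),cv2.boundingRect(c))
"
```

```text
58.4 [ 592.  -181.9  277.2] yaw 122.34844863204887
handle? [528.3 -69. ] [59.6 16.4] 122.2
red (array([488.1,  -2.8]), array([38.2,  5.5]), np.float32(165.2)) (348, 306, 5, 20)
```

Emit:
{"api": "drive_tool", "payload": {
  "deltas": "30 -105 179 -60 0.786;30 -105 179 -60 0.786;30 -105 179 -60 0.786;30 -105 179 -60 0.786;30 -105 179 -60 0.786;30 -105 179 -60 0.786;30 -105 179 -60 0.786;30 -105 179 -100 0.786;30 -105 179 -150 0.786;30 -105 179 -195 0.786;30 -105 179 -195 0.786;30 -105 179 -195 0.786"
}}

```text
time_s: 59.7
position: [0.4876, -0.0035, 0.0828]
tcp_rot: [[-0.976, 0.219, -0.002], [0.219, 0.976, 0.001], [0.002, 0.0, -1.0]]
force: [0.7, 0.2, 0.4]
opening: 0.345
grasp_force: 0.0
```

Emit:
{"api": "drive_tool", "payload": {
  "deltas": "0 0 0 0 0;0 0 0 0 0;0 0 0 0 0;0 0 0 0 0"
}}

```text
time_s: 60.1
position: [0.4892, -0.0035, 0.0849]
tcp_rot: [[-0.976, 0.219, 0.004], [0.219, 0.976, -0.0], [-0.004, 0.001, -1.0]]
force: [-0.8, 2.0, 8.9]
opening: 0.1
grasp_force: 30.0
```

Emit:
{"api": "drive_tool", "payload": {
  "deltas": "0 0 0 1 -0.15;0 0 0 1 -0.3;0 0 0 1 -0.45;0 0 0 1 -0.6;0 0 0 1 -0.75;0 0 0 1 -0.9;0 0 0 1 -1.05;0 0 0 1 -1.2;0 0 0 1 -1.35;0 0 0 1 -1.5;0 0 0 1 -1.62;0 0 0 1 -1.62"
}}

```text
time_s: 61.3
position: [0.488, -0.004, 0.085]
tcp_rot: [[0.264, 0.964, 0.001], [0.964, -0.264, -0.001], [-0.001, 0.001, -1.0]]
force: [-1.5, -1.6, 5.7]
opening: 0.1
grasp_force: 30.0
```

Emit:
{"api": "drive_tool", "payload": {
  "deltas": "0 0 0 0 0;30 0 0 0 0;30 0 0 0 0;30 0 0 0 0;30 0 0 50 0;30 0 0 100 0;30 30 -70 170 0;30 60 -180 200 0.3;30 104 -180 200 0.75;30 104 -180 200 0.82;30 104 -180 200 0.82;30 104 -180 200 0.82"
}}

```text
time_s: 62.5
position: [0.5959, -0.1888, 0.2858]
tcp_rot: [[-0.463, 0.886, 0.007], [0.886, 0.463, -0.004], [-0.007, 0.004, -1.0]]
force: [0.3, 0.9, -0.3]
opening: 0.343
grasp_force: 0.0
```

```bash
python3 -c "
from lid import *
lid('w18',.104)
im=imaging.capture('top');cv2.imwrite('pics/t18.png',im[...,::-1]);m=imaging.camera_model('top')
for c in blobs(im,'red',8,(310,230,450,370)):print('red',plane_rect(m,c,.102),cv2.boundingRect(c))
for c in blobs(im,'green',30,(150,225,270,340)):print('dock body',plane_rect(m,c,.035))
cv2.imwrite('pics/t18c.png',cv2.resize(im[140:365,140:500],(800,500),interpolation=cv2.INTER_CUBIC)[...,::-1])
"
```

```text
62.5 [ 595.9 -188.8  285.8] yaw 117.60348620266963
handle? [ 540.7 -170.7] [50.1  9.4] 7.7
handle? [529.2 -72.1] [54.8 16. ] 120.5
red (array([488.2,  -9.2]), array([22.9,  5.3]), np.float32(76.3)) (348, 313, 12, 5)
dock body (array([544.3, 239.7]), array([89.7, 35. ]), np.float32(170.2))
dock body (array([554., 301.]), array([89.9, 36. ]), np.float32(169.9))
dock body (array([565.7, 365.2]), array([88.1, 33.7]), np.float32(170.1))
```

View pics/t18c.png

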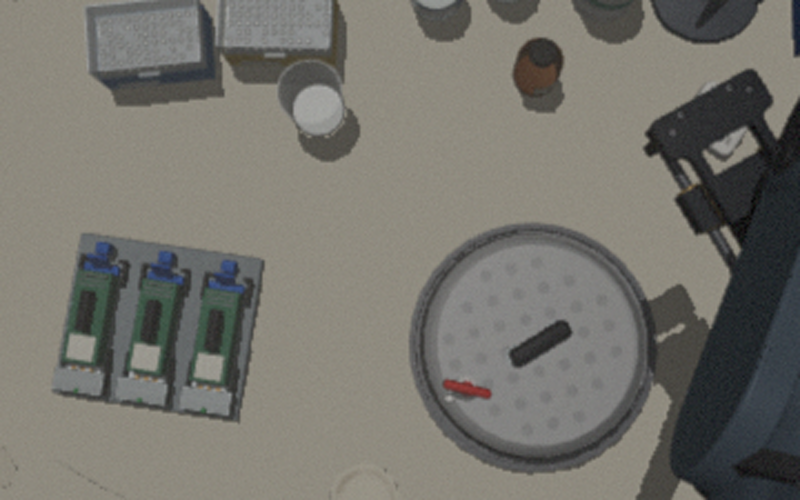

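The final view shows all three cassettes latched in the dock. The lid is centred on the base, and the wing at crop (467,389) is back at its shut angle. The bystanders are in place and the arm is clear of everything.

```bash
python3 -c "
from rig import bot
print(bot.hand_in())"
```

```text
the job is handed in; nothing more can be done
None
```

I handed the job in at about 62 s: all three cassettes are latched in their own bays, the lid is back on the base and the tap is fully shut; when the grip slackened, the lid was dropped while being carried to its parking spot, but it landed rim-down on clear worktop and I moved it to the spot.

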